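# Clip a counting chamber onto the microscope stand

### The job

Lift the spring clip on the microscope stand's slide holder until it stays up by itself, take the glass counting chamber off the rods of the staining tray and slide it between the guides under the raised clip, lying flat and fully home against the end stop. Then lower the clip gently onto the chamber: do not let it snap down, and do not force or press hard on the glass at any time. Leave the chamber clamped there, and do not disturb the other things on the bench.

Things in the scene. Friction and masses are not known exactly. Their poses are not given: they have to be found in the camera images.
- stand: microscope stand, fixed: white base plate 255 x 180 x 18 mm carrying a bare aluminium slide holder (seat, guides, end stop, sprung clip) and a pillar. Origin at bench level; the seat point is 8 mm to -x of it and 36 mm up. x points the way the chamber slides in, y left, z up
- seat (a point): where the middle of the chamber's underside lies when home (axes as the stand's). The seat is flat at z = 0, 18 mm above the base plate. From x = -118 to -36 mm it is a landing 30 mm wide, so that fingers fit beside it under the chamber's edges; from there on a block 70 mm wide with two 4 mm high side guides, x = -34 to +38 mm, 42 mm apart, lead-ins flaring to 53 mm at x = -42
- stop: end stop on the stand; origin: middle of the foot of the end stop's face (38 mm from the seat point): the chamber's front edge rests against it when home. When home the chamber's rear edge is 4 mm outside the guides' near ends, so the last part is done by pushing its rear edge. The stop is a fixed bar 6 mm high and 6 mm thick, 70 mm wide
- pillar (a point): top of the steel pillar at the stand's far left corner: 18 mm thick, 168 mm high over the bench, with a 32 mm black block round it near the top. The black microscope head hangs on it, swung away to the far left (93 mm from it, 35 mm thick, up to 180 mm over the bench)
- clip_hinge (a joint): clip angle. 0: down on the bare seat (the start); 0.145 rad: resting on the chamber; 0.75: fully up, its limit. Level hinge pin along stand y, 68 mm to +x of the seat point and 12 mm above the seat. Over-centre spring: below 0.38 rad it drives the clip down (4.5 N at the roller, 4 N on the glass), above 0.38 up (4 N at the limit, where it stays). It snaps hard if let go
- clip_grip (a point): middle of the black thumb roller at the clip's free end: level cylinder, 12 mm diameter, 16 mm long along stand y. Pinch its two flat ends from above; it may turn between the fingers. It circles the hinge pin: at angle 0, 52 mm to -x of the pin and 4 mm above it, i.e. 16 mm above the seat; 24 mm above it with the clip on the chamber; 50 mm with the clip fully up
- clip: steel clip strip 52 x 12 x 2 mm; origin on the hinge pin, its -x axis points along the strip to the roller. A rounded foot under it, 38 mm from the pin, bears on the chamber about 9 mm in from its front edge. Fully up it still overhangs the seat's front end, the foot 22 mm above the chamber's top
- chamber: glass counting chamber: clear plate with frosted margins, 76 x 40 x 6 mm (x, y, z), pale 50 x 20 mm cell in the middle, same either way round, about 45 g. Origin: middle of its underside. Starts lying level across the tray's two rods, underside 20 mm over the bench, its long side within 0.5 rad of the robot's forward direction
- tray: staining tray, fixed, to the right or left of the stand: stainless steel dish 160 x 130 mm, rim 14 mm high, origin at the middle of its underside. Two glass rods 6 mm thick run along its y axis at x = -31 and +31 mm, tops 20 mm over the bench; its floor is 4 mm or less thick
- dropper: bystander: amber dropper bottle, 36 mm diameter, 75 mm high, standing; origin under its middle
- petri: bystander: closed petri dish, 93 mm diameter, 15 mm high; origin under its middle
- spatula: bystander: spatula 200 mm long with a wooden handle, lying at the right; origin under its middle
Not all that is in view belongs to the job. What is meant by the chamber is not brown or yellow, and is the larger of those in its own colour.

How it is judged:
By the outcome, as a careful person would: the job done as asked, in the order asked, and still so for the second after the job is handed in, with the robot touching nothing.
It also fails if it takes over 72 s, if anything falls off the work surface, if the arm or the gripper's body presses on something with over 40 N, if the wrist force passes 120 N, or if a joint passes its speed limit or range.

### The arm

A 6-joint arm with a two-finger parallel gripper is mounted at the origin on the work surface. World frame = base frame: x ahead of the robot, y to its left, z up, the work surface at z = 0. Lengths are in m, angles in rad, forces in N, time in s.
With the tool pointing down it reaches from about 0.375 to 0.975 m from the base axis. Payload 3.8 kg.
Tool frame: the origin (TCP) lies midway between the tips of the shut fingers; the grasp point (between the pads) lies 19 mm behind it; z points along the fingers, y is the line along which they close (so a half turn about z gives the same grasp; the last joint's range is limited). The gripper opens to 85 mm and grips with 20 to 120 N. Pads are 22 mm wide; open, the fingers measure 114 mm over their backs; the gripper's body (76 mm by 85 mm) begins 54 mm behind the grasp point. The pads swing forward as they close: fully open they stand 13 mm farther back than shut.
Start: joints at [1.225, 0.264, 1.604, -0, 1.274, -0.037], TCP at [0.205, 0.643, 0.231] pointing down, gripper open.
Joint ranges: [-2.63, 2.63], [-0.94, 2.18], [0.31, 2.57], [-1.31, 4.45], [0, 2.66], [-2.55, 2.55]. Speed limits (rad/s): [2.57, 2.57, 3.14, 3.14, 3.14, 3.14].

### API

Orientations are given as a rotation vector (axis times angle).
In Python, from workcell import bot, imaging gives the robot as it stands.
- The arm moves only by the tool step_arm, never from a script. Its argument "series" is a list of rows, each an object of numbers: "grip": the closure, from -1 (fully open) to 1 (shut); "x", "y", "z": the shift along the tool's x, y, z normalised to -1 to 1, where 1 is 500 mm; "ax", "ay", "az": the turn, a rotation vector about the tool's x, y, z normalised to -1 to 1, where 1 is 30 degrees. A call has 1 to 12 rows; each row is the pose to reach, as a shift and turn from the pose commanded when the call began, along the tool's axes at that moment; what a row does not reach only later rows make up. A row lasts 1/10 s, in which the tool goes at most 50 mm and 8.59 degrees, less where a joint would pass 70% of its speed; a pose out of reach is approached as far as the arm can. A call with a number of a shift or a turn outside -1 to 1 is refused whole. A call with a gripper value outside its range is refused whole. The fingers move at their own pace and stop on an object; "force" is the grip in N (left out, the last holds). Time passes only in rows, so rows that repeat a pose let the fingers close. It gives the time, the measured TCP pose, the force, the opening and the grip force at its end, in the units of the state.
- bot.read_state(): the state, without advancing time (a new reading comes with each control period).
- imaging.read_camera(name): name is "side" or "top" or "wrist"; returns a dict with "img" (420x560x3 uint8, red, green, blue), "fx", "fy", "cx", "cy" (pixels), "R" (3x3) and "t" (3): a world point X has camera coordinates R X + t. Camera axes: x right, y down, z forward; pixel columns grow to the right and rows downward; lengths in m; the calibration is good to about 2 mm. A picture is of the moment at which its call begins. There is no depth.
- bot.finish_job(): hands the job in; it is judged then, once.
The state is a dict: "time": time; "q": joint angles; "joint_vel": joint speeds; "joint_torque": joint torques, N m; "tool_pos": TCP position; "tcp_rot": TCP orientation; "wrist_force": force on the tool from outside, world axes, zero at the start; "torque": the same for the moment, N m; "width": opening from 0.0 (shut) to 1.0 (fully open); "grip_force": force on a finger pad.
Only numpy, scipy, OpenCV 4.12 (cv2) and the standard library are available. Lean on these libraries where they do the work, as an engineer would, in place of code of your own. Each camera call takes 0.05 s, during which the arm holds its last target. There are 200 camera calls.

## Working session

There is one attempt and no reset: what is moved stays moved. The work goes in short steps, Python scripts to look and compute and a tool call to move; the robot and the scene stay as the last step left them, time stands still between calls to the robot, and variables do not carry over. Pictures are saved under pics/ and viewed, at most 10 in all, crops included, and the job is handed in when it is done.

Besides the shell and the picture viewer there is one more tool, called after "Emit:" as name(argument=value, ...) on one line, values as JSON. step_arm: Moves the arm, as the interface text tells. Scaled input: -1 to 1 covers 500 mm each way for a shift and 30 degrees each way for a turn. Its arguments: {"type":"object","properties":{"series":{"type":"array","items":{"type":"object","properties":{"grip":{"type":"number"},"x":{"type":"number","minimum":-1,"maximum":1},"y":{"type":"number","minimum":-1,"maximum":1},"z":{"type":"number","minimum":-1,"maximum":1},"ax":{"type":"number","minimum":-1,"maximum":1},"ay":{"type":"number","minimum":-1,"maximum":1},"az":{"type":"number","minimum":-1,"maximum":1}}}},"force":{"type":"number"}},"required":["series"]}

```bash
mkdir -p pics; ls; python3 - <<'E'
from workcell import bot, imaging
import cv2,numpy as np
s=bot.read_state();print({k:np.round(v,3).tolist() for k,v in s.items()})
for n in ["top","side"]:
    c=imaging.read_camera(n);cv2.imwrite(f"pics/{n}0.png",c["img"][:,:,::-1])
    print(n,c["fx"],c["fy"],c["cx"],c["cy"],np.round(c["R"],3).tolist(),np.round(c["t"],3).tolist(), np.round(-c["R"].T@c["t"],3))
E
```

```text
pics
{'time': 0.0, 'q': [1.225, 0.265, 1.605, -0.0, 1.274, -0.037], 'joint_vel': [0.001, 0.0, 0.002, -0.002, 0.002, 0.0], 'joint_torque': [0.001, -51.51, -36.733, 0.0, 0.013, 0.0], 'tool_pos': [0.205, 0.642, 0.23], 'tcp_rot': [-0.483, -3.104, 0.004], 'wrist_force': [-0.006, -0.841, 0.612], 'torque': [0.0, 0.041, 0.039], 'grip_force': 0.0, 'width': 1.0}
top 399.14726559783213 399.14726559783213 284.052822405189 209.96163874832078 [[0.02, -1.0, 0.006], [-0.983, -0.021, -0.184], [0.184, -0.002, -0.983]] [-0.0, 0.608, 0.905] [0.431 0.014 1.001]
side 489.30777884865165 489.30777884865165 277.0826403428677 211.29944454209914 [[0.908, -0.418, -0.015], [-0.322, -0.676, -0.662], [0.266, 0.607, -0.749]] [-0.538, 0.296, 1.355] [ 0.223 -0.847  1.203]
```

View pics/top0.png

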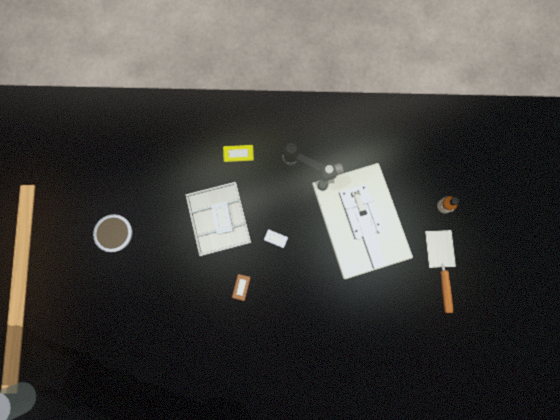

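View pics/side0.png

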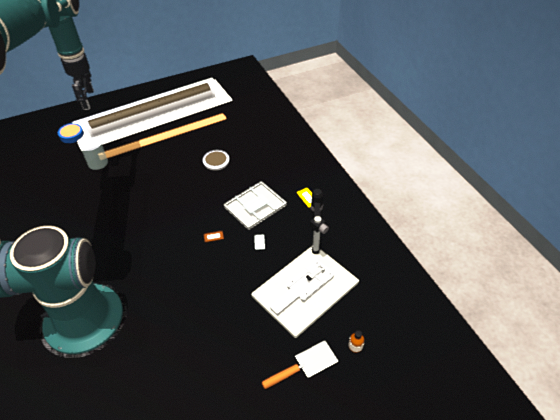

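Top view candidates for the chamber are the clear plate on the tray at (221,217), a small white one at (276,239), a yellow one at (238,153) and a brown one at (241,287). I choose the one on the tray, since it is the larger of the clear ones and lies on the rods. The stand is at about (362,222) with its roller at (363,213), and the head is at (291,155). Next is a close crop.

```bash
python3 - <<'E'
import cv2,numpy as np
im=cv2.imread("pics/top0.png")
a=cv2.resize(im[170:270,180:260],None,fx=5,fy=5,interpolation=cv2.INTER_CUBIC)
b=cv2.resize(im[160:285,308:418],(440,500),interpolation=cv2.INTER_CUBIC)
b=cv2.resize(im[160:285,308:398],(360,500),interpolation=cv2.INTER_CUBIC)
c=np.hstack([a,b]);c=(255*(c/255.)**2).astype(np.uint8);print(c.shape);cv2.imwrite("pics/crop1.png",c)
E
```

```text
(500, 760, 3)
```

View pics/crop1.png

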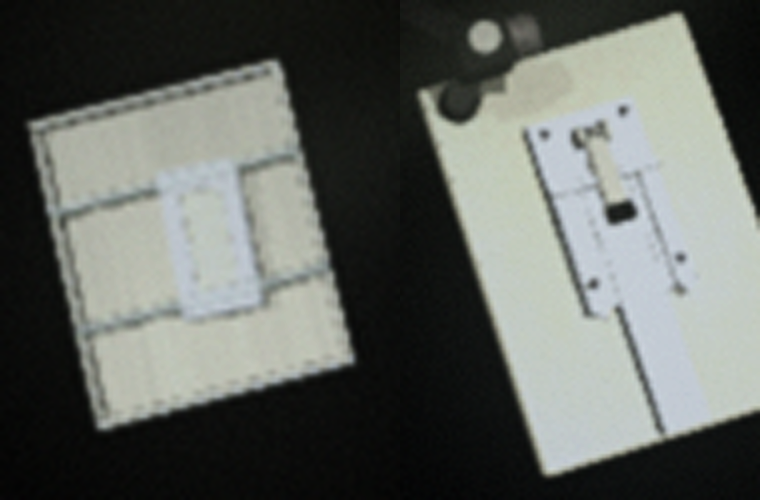

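The crop shows the clear chamber with its pale cell across the rods (corners about (158,172), (238,160), (262,305), (188,320)). The stand plate corners are at (418,92), (683,12) and (545,477), and the black roller is at (621,211).

```bash
cat > h.py <<'E'
import numpy as np, cv2
from scipy.spatial.transform import Rotation as Ro
def unproj(c,uv,z):
    d=c["R"].T@np.array([(uv[0]-c["cx"])/c["fx"],(uv[1]-c["cy"])/c["fy"],1]); o=-c["R"].T@c["t"]
    return o+d*(z-o[2])/d[2]
def proj(c,X):
    p=c["R"]@np.asarray(X)+c["t"]; return np.array([c["fx"]*p[0]/p[2]+c["cx"],c["fy"]*p[1]/p[2]+c["cy"]])
def delta(s,X,yaw_y):
    """shift (units of .5 m) in tool axes to world X and turn (units of 30deg) for tool pointing down with tool x heading yaw_y"""
    T=Ro.from_rotvec(s["tcp_rot"]); h=yaw_y
    G=Ro.from_matrix(np.array([[np.cos(h),np.sin(h),0],[np.sin(h),-np.cos(h),0],[0,0,-1]]))
    return np.round(T.inv().apply(np.asarray(X)-s["tool_pos"])/.5,4), np.round(np.degrees((T.inv()*G).as_rotvec())/30,4)
E
python3 - <<'E'
from h import *
from workcell import bot, imaging
c=imaging.read_camera("top")
ch=[unproj(c,(x/5+180,y/5+170),.026) for x,y in [(158,172),(238,160),(262,305),(188,320)]]
ch=np.array(ch);print("chamber",ch.round(3).tolist(),ch.mean(0).round(4))
d=ch[0]+ch[1]-ch[2]-ch[3];print("yaw",np.arctan2(d[1],d[0]),np.linalg.norm(d)/2,np.linalg.norm(ch[0]-ch[1]))
tr=np.array([unproj(c,(x/5+180,y/5+170),.014) for x,y in [(28,122),(278,62),(355,362),(100,430)]]);print("tray",tr.mean(0),tr.round(3).tolist())
st=np.array([unproj(c,((x-400)/4+308,y/4+160),.018) for x,y in [(418,92),(683,12),(545,477)]]);print("stand",st.round(3).tolist())
d=st[0]-st[2];y=np.arctan2(d[1],d[0]);d2=st[1]-st[0];print("yaw",y,np.arctan2(d2[1],d2[0])+np.pi/2,np.linalg.norm(d),np.linalg.norm(d2),"ctr",(st[1]+st[2])/2)
print("roller",unproj(c,((621-400)/4+308,211/4+160),.056))
# landing left edge, right edges; block corners
for n,p,z in [("landL far",(620,310),.036),("landL near",(662,432),.036),("landR near",(707,415),.036),("hinge",(592,140),.05),("pillar",(485,38),.168)]:
    print(n,unproj(c,((p[0]-400)/4+308,p[1]/4+160),z).round(4))
s=bot.read_state();h=s["tool_pos"];R=Ro.from_rotvec(s["tcp_rot"]).as_matrix();print(R.round(3).tolist())
w=imaging.read_camera("wrist");print(w["fx"],(w["R"]@R).round(3).tolist(),(w["R"]@h+w["t"]).round(4))
E
```

```text
chamber [[0.624, 0.193, 0.026], [0.631, 0.153, 0.026], [0.558, 0.138, 0.026], [0.55, 0.174, 0.026]] [0.5908 0.1646 0.026 ]
yaw 0.22689551083618478 0.07506107905103249 0.040108273133803996
tray [0.59103857 0.17698261 0.014     ] [[0.651, 0.262, 0.014], [0.685, 0.137, 0.014], [0.532, 0.092, 0.014], [0.496, 0.217, 0.014]]
stand [[0.686, -0.059, 0.018], [0.743, -0.228, 0.018], [0.447, -0.137, 0.018]]
yaw 0.31798278934665053 0.32147320845607186 0.2519051558244759 0.17884102658062345 ctr [ 0.59486307 -0.18290131  0.018     ]
roller [ 0.60516438 -0.17862249  0.056     ]
landL far [ 0.5477 -0.1811  0.036 ]
landL near [ 0.4747 -0.2051  0.036 ]
landR near [ 0.4853 -0.2323  0.036 ]
hinge [ 0.65   -0.1628  0.05  ]
pillar [ 0.6783 -0.0836  0.168 ]
[[-0.953, 0.304, -0.001], [0.304, 0.953, -0.002], [0.0, -0.002, -1.0]]
358.1172327585567 [[0.001, 1.0, 0.001], [-0.965, 0.001, -0.262], [-0.262, -0.0, 0.965]] [0.0003 0.0261 0.1539]
```

```bash
python3 - <<'E'
from h import *
from workcell import bot
s=bot.read_state()
print(delta(s,[.48,.21,.23],3.14))
s["tool_pos"]=np.array([.48,.21,.23]);s["tcp_rot"]=Ro.from_matrix([[np.cos(3.14),np.sin(3.14),0],[np.sin(3.14),-np.cos(3.14),0],[0,0,-1]]).as_rotvec()
print(delta(s,[.60,-.18,.15],.319+np.pi))
E
```

```text
(array([-0.787 , -0.6572,  0.0018]), array([-2.700e-03, -5.000e-04, -5.866e-01]))
(array([-0.2412, -0.7796,  0.16  ]), array([-0.    ,  0.    , -0.6123]))
```

Emit:
step_arm(series=[{"x": -0.787, "y": -0.657, "az": -0.587, "grip": -1}, {"x": -0.787, "y": -0.657, "az": -0.587}, {"x": -0.787, "y": -0.657, "az": -0.587}, {"x": -0.787, "y": -0.657, "az": -0.587}, {"x": -0.787, "y": -0.657, "az": -0.587}, {"x": -0.787, "y": -0.657, "az": -0.587}, {"x": -0.787, "y": -0.657, "az": -0.587}, {"x": -0.787, "y": -0.657, "az": -0.587}, {"x": -0.787, "y": -0.657, "az": -0.587}, {"x": -0.787, "y": -0.657, "az": -0.587}, {"x": -0.787, "y": -0.657, "az": -0.587}, {"x": -0.787, "y": -0.657, "az": -0.587}])

```text
validation failed for argument at $.se...
```

Emit:
step_arm(series=[{"x": -0.241, "y": -0.78, "z": 0.16, "az": -0.612, "grip": -0.3}, {"x": -0.241, "y": -0.78, "z": 0.16, "az": -0.612, "grip": -0.3}, {"x": -0.241, "y": -0.78, "z": 0.16, "az": -0.612, "grip": -0.3}, {"x": -0.241, "y": -0.78, "z": 0.16, "az": -0.612, "grip": -0.3}, {"x": -0.241, "y": -0.78, "z": 0.16, "az": -0.612, "grip": -0.3}, {"x": -0.241, "y": -0.78, "z": 0.16, "az": -0.612, "grip": -0.3}, {"x": -0.241, "y": -0.78, "z": 0.16, "az": -0.612, "grip": -0.3}, {"x": -0.241, "y": -0.78, "z": 0.16, "az": -0.612, "grip": -0.3}, {"x": -0.241, "y": -0.78, "z": 0.16, "az": -0.612, "grip": -0.3}, {"x": -0.241, "y": -0.78, "z": 0.16, "az": -0.612, "grip": -0.3}, {"x": -0.241, "y": -0.78, "z": 0.16, "az": -0.612, "grip": -0.3}, {"x": -0.241, "y": -0.78, "z": 0.16, "az": -0.612, "grip": -0.3}])

```text
validation failed for argument at $.se...
```

```bash
python3 - <<'E'
from h import *
from workcell import bot, imaging
c=imaging.read_camera("wrist");cv2.imwrite("pics/w1.png",c["img"][:,:,::-1])
s=bot.read_state();print({k:np.round(v,3).tolist() for k,v in s.items()})
E
```

```text
{'time': 0.25, 'q': [1.225, 0.264, 1.605, 0.0, 1.274, -0.037], 'joint_vel': [-0.0, -0.002, -0.005, -0.0, -0.002, -0.001], 'joint_torque': [-0.001, -51.469, -36.711, -0.0, 0.009, -0.0], 'tool_pos': [0.205, 0.643, 0.231], 'tcp_rot': [-0.483, -3.104, 0.002], 'wrist_force': [0.363, -0.015, 0.044], 'torque': [-0.021, 0.025, -0.033], 'grip_force': 0.0, 'width': 1.001}
```

View pics/w1.png

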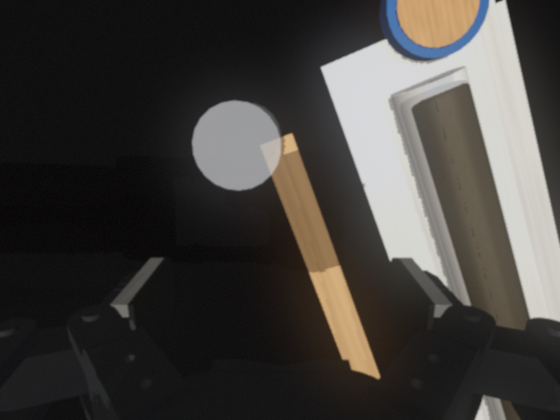

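The arm did not move: both calls were refused, probably because rows lacked some keys. The picture only shows the start area. I'll retry with every key given.

Emit:
step_arm(series=[{"x": -0.787, "y": -0.657, "z": 0, "ax": 0, "ay": 0, "az": -0.587, "grip": -1}, {"x": -0.787, "y": -0.657, "z": 0, "ax": 0, "ay": 0, "az": -0.587, "grip": -1}, {"x": -0.787, "y": -0.657, "z": 0, "ax": 0, "ay": 0, "az": -0.587, "grip": -1}, {"x": -0.787, "y": -0.657, "z": 0, "ax": 0, "ay": 0, "az": -0.587, "grip": -1}, {"x": -0.787, "y": -0.657, "z": 0, "ax": 0, "ay": 0, "az": -0.587, "grip": -1}, {"x": -0.787, "y": -0.657, "z": 0, "ax": 0, "ay": 0, "az": -0.587, "grip": -1}, {"x": -0.787, "y": -0.657, "z": 0, "ax": 0, "ay": 0, "az": -0.587, "grip": -1}, {"x": -0.787, "y": -0.657, "z": 0, "ax": 0, "ay": 0, "az": -0.587, "grip": -1}, {"x": -0.787, "y": -0.657, "z": 0, "ax": 0, "ay": 0, "az": -0.587, "grip": -1}, {"x": -0.787, "y": -0.657, "z": 0, "ax": 0, "ay": 0, "az": -0.587, "grip": -1}, {"x": -0.787, "y": -0.657, "z": 0, "ax": 0, "ay": 0, "az": -0.587, "grip": -1}, {"x": -0.787, "y": -0.657, "z": 0, "ax": 0, "ay": 0, "az": -0.587, "grip": -1}])

```text
time: 1.45
tool_pos: [0.481, 0.2089, 0.2313]
tcp_rot: [-0.008, -3.142, -0.0]
wrist_force: [-0.5, -0.5, 0.8]
width: 0.998
grip_force: 0.0
```

Emit:
step_arm(series=[{"x": -0.241, "y": -0.78, "z": 0.16, "ax": 0, "ay": 0, "az": -0.612, "grip": -0.3}, {"x": -0.241, "y": -0.78, "z": 0.16, "ax": 0, "ay": 0, "az": -0.612, "grip": -0.3}, {"x": -0.241, "y": -0.78, "z": 0.16, "ax": 0, "ay": 0, "az": -0.612, "grip": -0.3}, {"x": -0.241, "y": -0.78, "z": 0.16, "ax": 0, "ay": 0, "az": -0.612, "grip": -0.3}, {"x": -0.241, "y": -0.78, "z": 0.16, "ax": 0, "ay": 0, "az": -0.612, "grip": -0.3}, {"x": -0.241, "y": -0.78, "z": 0.16, "ax": 0, "ay": 0, "az": -0.612, "grip": -0.3}, {"x": -0.241, "y": -0.78, "z": 0.16, "ax": 0, "ay": 0, "az": -0.612, "grip": -0.3}, {"x": -0.241, "y": -0.78, "z": 0.16, "ax": 0, "ay": 0, "az": -0.612, "grip": -0.3}, {"x": -0.241, "y": -0.78, "z": 0.16, "ax": 0, "ay": 0, "az": -0.612, "grip": -0.3}, {"x": -0.241, "y": -0.78, "z": 0.16, "ax": 0, "ay": 0, "az": -0.612, "grip": -0.3}, {"x": -0.241, "y": -0.78, "z": 0.16, "ax": 0, "ay": 0, "az": -0.612, "grip": -0.3}])

```text
time: 2.55
tool_pos: [0.6001, -0.178, 0.1507]
tcp_rot: [0.499, -3.101, -0.003]
wrist_force: [0.2, -0.7, 0.3]
width: 0.648
grip_force: 0.0
```

```bash
python3 - <<'E'
from h import *
from workcell import bot, imaging
c=imaging.read_camera("wrist");cv2.imwrite("pics/w2.png",c["img"][:,:,::-1])
np.savez("w2.npz",**{k:c[k] for k in ["R","t","fx","fy","cx","cy"]})
s=bot.read_state();print({k:np.round(v,3).tolist() for k,v in s.items()})
E
```

```text
{'time': 2.6, 'q': [-0.328, 0.233, 1.795, 0.001, 1.115, -2.219], 'joint_vel': [0.009, -0.014, 0.005, -0.005, -0.003, -0.004], 'joint_torque': [-0.831, -46.944, -34.627, -0.055, -0.033, 0.004], 'tool_pos': [0.6, -0.178, 0.151], 'tcp_rot': [0.501, -3.101, -0.002], 'wrist_force': [0.95, -0.375, -0.094], 'torque': [0.018, 0.001, 0.0], 'grip_force': 0.0, 'width': 0.652}
```

View pics/w2.png

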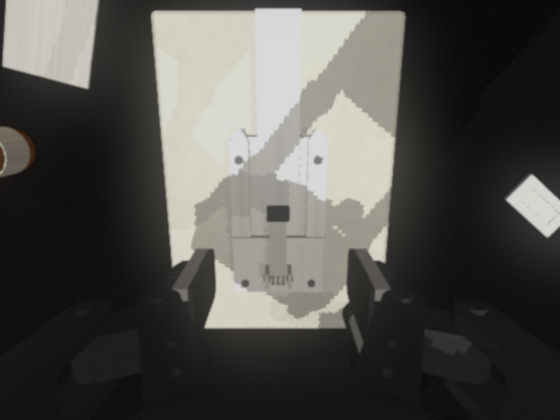

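The wrist view shows the roller at (278,213), the stop's edge along row 236, the hinge at (279,275), and the landing's near corners at (256,10) and (300,10). The plate corners are (152,12), (405,12), (172,328) and (386,328).

```bash
python3 - <<'E'
from h import *
from workcell import bot
c=dict(np.load("w2.npz"))
u=np.array([np.cos(.319),np.sin(.319)]);v=np.array([-u[1],u[0]])
seat=np.array([.591,-.183])
def f(n,uv,z):
    X=unproj(c,uv,z);d=X[:2]-seat;print(n,X.round(4),"seat frame",(d@u*1e3).round(1),(d@v*1e3).round(1))
f("roller",(278,213),.056)
for p in [(256,10),(300,10)]:f("landing",p,.036)
for p in [(234,237),(326,237)]:f("stop",p,.042)
for p in [(232,292),(326,292)]:f("blockend",p,.036)
for p in [(152,12),(405,12),(172,328),(386,328)]:f("plate",p,.018)
E
```

```text
roller [ 0.6055 -0.1788  0.056 ] seat frame 15.1 -0.5
landing [ 0.4855 -0.2334  0.036 ] seat frame -116.0 -14.8
landing [ 0.4766 -0.2064  0.036 ] seat frame -116.0 13.7
stop [ 0.6374 -0.2028  0.042 ] seat frame 37.9 -33.4
stop [ 0.616  -0.1379  0.042 ] seat frame 37.8 35.0
blockend [ 0.6849 -0.1913  0.036 ] seat frame 86.6 -37.3
blockend [ 0.6614 -0.1204  0.036 ] seat frame 86.5 37.4
plate [ 0.5057 -0.3039  0.018 ] seat frame -118.9 -88.0
plate [ 0.4505 -0.1373  0.018 ] seat frame -119.1 87.4
plate [ 0.7453 -0.2308  0.018 ] seat frame 131.5 -93.8
plate [ 0.6864 -0.0529  0.018 ] seat frame 131.4 93.6
```

Emit:
step_arm(series=[{"x": -0.012, "y": -0.004, "z": 0.1, "ax": 0, "ay": 0, "az": 0, "grip": 0.2}, {"x": -0.012, "y": -0.004, "z": 0.15, "ax": 0, "ay": 0, "az": 0, "grip": 0.2}, {"x": -0.012, "y": -0.004, "z": 0.19, "ax": 0, "ay": 0, "az": 0, "grip": 0.2}, {"x": -0.012, "y": -0.004, "z": 0.205, "ax": 0, "ay": 0, "az": 0, "grip": 0.2}, {"x": -0.012, "y": -0.004, "z": 0.215, "ax": 0, "ay": 0, "az": 0, "grip": 0.2}, {"x": -0.012, "y": -0.004, "z": 0.215, "ax": 0, "ay": 0, "az": 0, "grip": 0.2}], force=25)

```text
time: 3.2
tool_pos: [0.6068, -0.1788, 0.0443]
tcp_rot: [-0.501, 3.101, -0.0]
wrist_force: [-0.3, -0.5, 0.4]
width: 0.4
grip_force: 0.0
```

Emit:
step_arm(series=[{"x": 0, "y": 0, "z": 0, "ax": 0, "ay": 0, "az": 0, "grip": 0.5}, {"x": 0, "y": 0, "z": 0, "ax": 0, "ay": 0, "az": 0, "grip": 0.6}, {"x": 0, "y": 0, "z": 0, "ax": 0, "ay": 0, "az": 0, "grip": 0.7}, {"x": 0, "y": 0, "z": 0, "ax": 0, "ay": 0, "az": 0, "grip": 1}, {"x": 0, "y": 0, "z": 0, "ax": 0, "ay": 0, "az": 0, "grip": 1}, {"x": 0, "y": 0, "z": 0, "ax": 0, "ay": 0, "az": 0, "grip": 1}], force=25)

```text
time: 3.8
tool_pos: [0.6071, -0.1782, 0.0455]
tcp_rot: [-0.497, 3.1, 0.003]
wrist_force: [-1.7, 6.3, 4.0]
width: 0.174
grip_force: 25.9
```

```bash
python3 - <<'E'
import numpy as np
from workcell import bot
s=bot.read_state();print({k:np.round(s[k],4).tolist() for k in ["time","tool_pos","tcp_rot","wrist_force","width","grip_force"]})
a=.0768
for th in [.1,.2,.3,.4,.5,.6,.7,.73,.75]:
    dx=-.05215*np.cos(th+a)+.052;dz=.05215*np.sin(th+a)-.004
    print(th,"tool x",(-dx/.5).round(4),"z",(-dz/.5).round(4))
E
```

```text
{'time': 3.8, 'tool_pos': [0.6071, -0.1782, 0.0455], 'tcp_rot': [-0.4974, 3.1004, 0.0031], 'wrist_force': [-1.7145, 6.3467, 4.0461], 'width': 0.1743, 'grip_force': 25.8806}
0.1 tool x -0.0013 z -0.0103
0.2 tool x -0.0037 z -0.0205
0.3 tool x -0.007 z -0.0304
0.4 tool x -0.0113 z -0.0399
0.5 tool x -0.0166 z -0.0489
0.6 tool x -0.0227 z -0.0573
0.7 tool x -0.0296 z -0.0651
0.73 tool x -0.0318 z -0.0673
0.75 tool x -0.0334 z -0.0687
```

Emit:
step_arm(series=[{"x": -0.001, "y": 0.001, "z": -0.01, "ax": 0, "ay": 0, "az": 0, "grip": 1}, {"x": -0.004, "y": 0.001, "z": -0.02, "ax": 0, "ay": 0, "az": 0, "grip": 1}, {"x": -0.007, "y": 0.001, "z": -0.03, "ax": 0, "ay": 0, "az": 0, "grip": 1}, {"x": -0.011, "y": 0.001, "z": -0.04, "ax": 0, "ay": 0, "az": 0, "grip": 1}, {"x": -0.0165, "y": 0.001, "z": -0.049, "ax": 0, "ay": 0, "az": 0, "grip": 1}, {"x": -0.0225, "y": 0.001, "z": -0.057, "ax": 0, "ay": 0, "az": 0, "grip": 1}, {"x": -0.0295, "y": 0.001, "z": -0.065, "ax": 0, "ay": 0, "az": 0, "grip": 1}, {"x": -0.032, "y": 0.001, "z": -0.068, "ax": 0, "ay": 0, "az": 0, "grip": 1}, {"x": -0.032, "y": 0.001, "z": -0.068, "ax": 0, "ay": 0, "az": 0, "grip": 1}, {"x": -0.032, "y": 0.001, "z": -0.068, "ax": 0, "ay": 0, "az": 0, "grip": 1}], force=25)

```text
time: 4.8
tool_pos: [0.6219, -0.1733, 0.0792]
tcp_rot: [-0.499, 3.101, 0.002]
wrist_force: [-1.7, 6.6, 0.7]
width: 0.176
grip_force: 24.7
```

Emit:
step_arm(series=[{"x": 0, "y": 0, "z": 0, "ax": 0, "ay": 0, "az": 0, "grip": 0.5}, {"x": 0, "y": 0, "z": 0, "ax": 0, "ay": 0, "az": 0, "grip": 0.3}, {"x": 0, "y": 0, "z": 0, "ax": 0, "ay": 0, "az": 0, "grip": 0.1}, {"x": 0, "y": 0, "z": 0, "ax": 0, "ay": 0, "az": 0, "grip": 0.1}, {"x": 0, "y": 0, "z": -0.08, "ax": 0, "ay": 0, "az": 0, "grip": -0.1}, {"x": 0.02, "y": 0, "z": -0.17, "ax": 0, "ay": 0, "az": 0, "grip": -0.3}, {"x": 0.04, "y": 0, "z": -0.25, "ax": 0, "ay": 0, "az": 0, "grip": -0.3}, {"x": 0.04, "y": 0, "z": -0.25, "ax": 0, "ay": 0, "az": 0, "grip": -0.3}])

```text
time: 5.6
tool_pos: [0.6061, -0.1827, 0.2113]
tcp_rot: [-0.496, 3.091, -0.011]
wrist_force: [0.3, -0.2, 0.4]
width: 0.647
grip_force: 0.0
```

```bash
python3 - <<'E'
from h import *
from workcell import bot, imaging
c=imaging.read_camera("wrist");cv2.imwrite("pics/w3.png",c["img"][:,:,::-1])
np.savez("w3.npz",**{k:c[k] for k in ["R","t","fx","fy","cx","cy"]})
s=bot.read_state();print({k:np.round(s[k],4).tolist() for k in ["time","tool_pos","tcp_rot","wrist_force","width"]})
# expected roller pixel up vs down
u=np.array([.949,.3146])
for x,z in [(32.7,50.4),(16,16)]:
    print(proj(c,[*(np.array([.591,-.183])+u*x*1e-3),.036+z*1e-3]))
# hover pose above chamber, grip centre 10 mm behind chamber centre
h=.227;T=np.array([.5908,.1646])-.010*np.array([np.cos(h),np.sin(h)])
print(T,delta(s,[*T,.13],h+np.pi))
E
```

```text
{'time': 5.65, 'tool_pos': [0.6049, -0.182, 0.2079], 'tcp_rot': [-0.4966, 3.0942, -0.0072], 'wrist_force': [0.4497, -0.1743, -0.7247], 'width': 0.6501}
[288.84564464 216.75619601]
[288.48224154 185.97624686]
[0.58105654 0.16234944] (array([-0.1691,  0.6699,  0.1531]), array([-0.0105,  0.0138,  0.1743]))
```

View pics/w3.png

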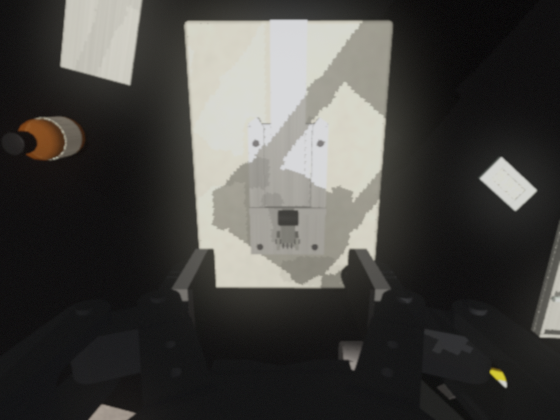

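The roller is at (288,217), exactly where the fully-up clip should project, so the clip stays up. Now I'll move to the chamber.

Emit:
step_arm(series=[{"x": 0, "y": 0.1, "z": 0, "ax": 0, "ay": 0, "az": 0.17, "grip": -0.4}, {"x": 0, "y": 0.2, "z": 0, "ax": 0, "ay": 0, "az": 0.17, "grip": -0.4}, {"x": -0.05, "y": 0.3, "z": 0, "ax": 0, "ay": 0, "az": 0.17, "grip": -0.4}, {"x": -0.1, "y": 0.4, "z": 0, "ax": 0, "ay": 0, "az": 0.17, "grip": -0.4}, {"x": -0.13, "y": 0.5, "z": 0.04, "ax": 0, "ay": 0, "az": 0.17, "grip": -0.4}, {"x": -0.169, "y": 0.6, "z": 0.08, "ax": 0, "ay": 0, "az": 0.17, "grip": -0.4}, {"x": -0.169, "y": 0.67, "z": 0.12, "ax": 0, "ay": 0, "az": 0.17, "grip": -0.4}, {"x": -0.169, "y": 0.67, "z": 0.15, "ax": 0, "ay": 0, "az": 0.17, "grip": -0.4}, {"x": -0.169, "y": 0.67, "z": 0.15, "ax": 0, "ay": 0, "az": 0.17, "grip": -0.4}, {"x": -0.169, "y": 0.67, "z": 0.15, "ax": 0, "ay": 0, "az": 0.17, "grip": -0.4}])

```text
time: 6.65
tool_pos: [0.5767, 0.1637, 0.1263]
tcp_rot: [0.362, -3.118, 0.002]
wrist_force: [0.1, -0.2, 0.3]
width: 0.698
grip_force: 0.0
```

```bash
python3 - <<'E'
from h import *
from workcell import bot, imaging
c=imaging.read_camera("wrist");cv2.imwrite("pics/w4.png",cv2.resize(c["img"][0:340,110:450,::-1],None,fx=1.7,fy=1.7,interpolation=cv2.INTER_CUBIC))
np.savez("w4.npz",**{k:c[k] for k in ["R","t","fx","fy","cx","cy"]})
s=bot.read_state();print({k:np.round(s[k],4).tolist() for k in ["time","tool_pos","tcp_rot","wrist_force","width","q"]})
E
```

```text
{'time': 6.7, 'tool_pos': [0.5778, 0.1633, 0.1277], 'tcp_rot': [0.36, -3.1204, 0.0011], 'wrist_force': [0.3313, -0.4034, 0.5134], 'width': 0.7009, 'q': [0.2343, 0.2095, 1.8705, -0.0007, 1.0622, -1.5659]}
```

View pics/w4.png

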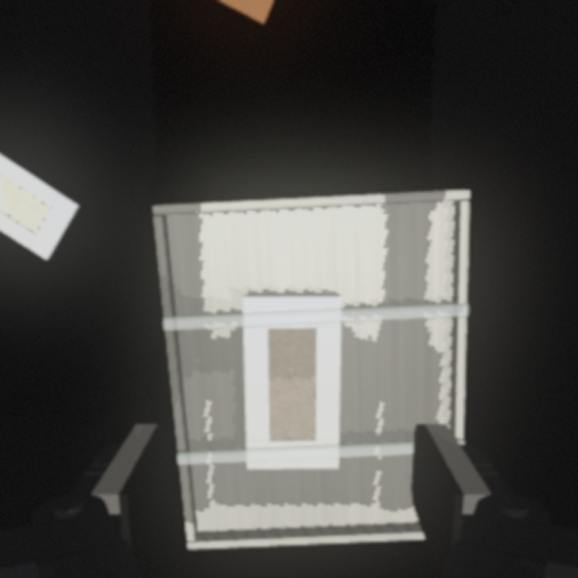

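The chamber's corners in the crop are (243,296), (340,295), (340,468) and (247,469). The rods cross at about rows 318 and 453.

```bash
python3 - <<'E'
from h import *
from workcell import bot
c=dict(np.load("w4.npz"));s=bot.read_state()
g=lambda x,y,z:unproj(c,(x/1.7+110,y/1.7),z)
P=np.array([g(*p,.026) for p in [(243,296),(340,295),(340,468),(247,469)]]);print(P.round(4).tolist())
d=P[3]+P[2]-P[0]-P[1];h=np.arctan2(d[1],d[0]);m=P.mean(0);print(m,h,np.linalg.norm(d)/2,np.linalg.norm(P[0]-P[1]))
u=np.array([np.cos(h),np.sin(h)])
for p in [(290,318),(290,453)]: print("rod",((g(*p,.018)-m)[:2]@u*1e3).round(1))
T=m[:2]-.010*u
print(delta(s,[*T,.008],h+np.pi))
E
```

```text
[[0.5604, 0.1395, 0.026], [0.551, 0.1774, 0.026], [0.6248, 0.1964, 0.026], [0.6345, 0.1572, 0.026]]
[0.59266221 0.16761317 0.026     ] 0.2434438106480368 0.07623065875142312 0.03907666521035817
rod -27.1
rod 34.5
(array([-0.011 ,  0.0015,  0.2393]), array([-0.0012, -0.0011, -0.0262]))
```

Emit:
step_arm(series=[{"x": -0.011, "y": 0.0015, "z": 0.08, "ax": 0, "ay": 0, "az": -0.026, "grip": -0.3}, {"x": -0.011, "y": 0.0015, "z": 0.15, "ax": 0, "ay": 0, "az": -0.026, "grip": -0.3}, {"x": -0.011, "y": 0.0015, "z": 0.2, "ax": 0, "ay": 0, "az": -0.026, "grip": -0.3}, {"x": -0.011, "y": 0.0015, "z": 0.225, "ax": 0, "ay": 0, "az": -0.026, "grip": -0.3}, {"x": -0.011, "y": 0.0015, "z": 0.239, "ax": 0, "ay": 0, "az": -0.026, "grip": -0.2}, {"x": -0.011, "y": 0.0015, "z": 0.239, "ax": 0, "ay": 0, "az": -0.026, "grip": -0.15}, {"x": -0.011, "y": 0.0015, "z": 0.239, "ax": 0, "ay": 0, "az": -0.026, "grip": -0.1}, {"x": -0.011, "y": 0.0015, "z": 0.239, "ax": 0, "ay": 0, "az": -0.026, "grip": -0.05}, {"x": -0.011, "y": 0.0015, "z": 0.239, "ax": 0, "ay": 0, "az": -0.026, "grip": 0}, {"x": -0.011, "y": 0.0015, "z": 0.239, "ax": 0, "ay": 0, "az": -0.026, "grip": 0.1}, {"x": -0.011, "y": 0.0015, "z": 0.239, "ax": 0, "ay": 0, "az": -0.026, "grip": 0.2}, {"x": -0.011, "y": 0.0015, "z": 0.239, "ax": 0, "ay": 0, "az": -0.026, "grip": 0.2}], force=20)

```text
time: 7.9
tool_pos: [0.5839, 0.1664, 0.0096]
tcp_rot: [-0.382, 3.116, 0.0]
wrist_force: [-0.8, -0.4, 6.6]
width: 0.46
grip_force: 20.0
```

Emit:
step_arm(series=[{"x": 0, "y": 0, "z": -0.01, "ax": 0, "ay": 0, "az": 0, "grip": 0.2}, {"x": 0, "y": 0, "z": -0.03, "ax": 0, "ay": 0, "az": 0, "grip": 0.2}, {"x": 0, "y": 0, "z": -0.08, "ax": 0, "ay": 0, "az": 0, "grip": 0.2}, {"x": 0, "y": 0, "z": -0.14, "ax": 0, "ay": 0, "az": 0, "grip": 0.2}, {"x": 0, "y": 0, "z": -0.2, "ax": 0, "ay": 0, "az": 0, "grip": 0.2}, {"x": 0, "y": 0, "z": -0.24, "ax": 0, "ay": 0, "az": 0, "grip": 0.2}, {"x": 0, "y": 0, "z": -0.24, "ax": 0, "ay": 0, "az": 0, "grip": 0.2}])

```text
time: 8.6
tool_pos: [0.5856, 0.1669, 0.1328]
tcp_rot: [-0.381, 3.111, 0.001]
wrist_force: [0.4, 0.2, -0.5]
width: 0.46
grip_force: 20.4
```

```bash
python3 - <<'E'
from h import *
from workcell import bot
s=bot.read_state();print(s["time"],s["tool_pos"],s["width"],s["grip_force"],s["wrist_force"])
print(delta(s,[.5255,-.2048,.09],.322+np.pi))
E
```

```text
8.6 [0.5856411  0.16690907 0.13278288] 0.4600145785246197 20.399525463581085 [ 0.44485394  0.19495444 -0.53029285]
(array([ 0.2967, -0.6924,  0.0833]), array([-0.0005,  0.0147, -0.1496]))
```

Emit:
step_arm(series=[{"x": 0.03, "y": -0.05, "z": 0, "ax": 0, "ay": 0, "az": -0.02, "grip": 0.2}, {"x": 0.06, "y": -0.13, "z": 0, "ax": 0, "ay": 0, "az": -0.04, "grip": 0.2}, {"x": 0.1, "y": -0.21, "z": 0, "ax": 0, "ay": 0, "az": -0.06, "grip": 0.2}, {"x": 0.14, "y": -0.29, "z": 0, "ax": 0, "ay": 0, "az": -0.08, "grip": 0.2}, {"x": 0.18, "y": -0.37, "z": 0, "ax": 0, "ay": 0, "az": -0.1, "grip": 0.2}, {"x": 0.22, "y": -0.45, "z": 0, "ax": 0, "ay": 0, "az": -0.12, "grip": 0.2}, {"x": 0.25, "y": -0.53, "z": 0, "ax": 0, "ay": 0, "az": -0.14, "grip": 0.2}, {"x": 0.28, "y": -0.6, "z": 0.02, "ax": 0, "ay": 0, "az": -0.15, "grip": 0.2}, {"x": 0.297, "y": -0.66, "z": 0.05, "ax": 0, "ay": 0, "az": -0.15, "grip": 0.2}, {"x": 0.297, "y": -0.692, "z": 0.083, "ax": 0, "ay": 0, "az": -0.15, "grip": 0.2}, {"x": 0.297, "y": -0.692, "z": 0.083, "ax": 0, "ay": 0, "az": -0.15, "grip": 0.2}, {"x": 0.297, "y": -0.692, "z": 0.083, "ax": 0, "ay": 0, "az": -0.15, "grip": 0.2}])

```text
time: 9.8
tool_pos: [0.5208, -0.2049, 0.0852]
tcp_rot: [0.502, -3.098, -0.004]
wrist_force: [0.3, -0.2, -0.3]
width: 0.465
grip_force: 20.5
```

```bash
python3 - <<'E'
from h import *
from workcell import bot, imaging
c=imaging.read_camera("wrist");cv2.imwrite("pics/w5.png",c["img"][:,:,::-1])
np.savez("w5.npz",**{k:c[k] for k in ["R","t","fx","fy","cx","cy"]})
s=bot.read_state();print({k:np.round(s[k],4).tolist() for k in ["time","tool_pos","tcp_rot","wrist_force","width","q"]})
print(delta(s,[.5255,-.2048,.09],.322+np.pi))
E
```

```text
{'time': 9.85, 'tool_pos': [0.5216, -0.2047, 0.0861], 'tcp_rot': [0.5035, -3.0996, -0.0021], 'wrist_force': [0.877, 0.1312, -0.6861], 'width': 0.4617, 'q': [-0.4186, 0.1849, 1.9868, 0.0004, 0.9717, -2.3117]}
(array([-0.0074, -0.0027, -0.0078]), array([ 0.0029, -0.0021,  0.0001]))
```

View pics/w5.png

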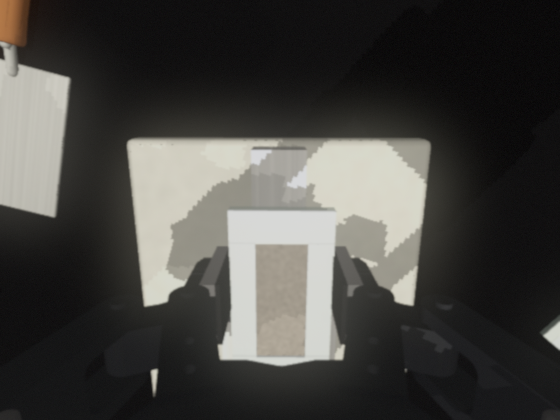

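The chamber is held level and square between the fingers. Its rear corners are (228,209) and (336,209), with the side edges running straight down the image. The landing's near corners are (251,148) and (307,148).

```bash
python3 - <<'E'
from h import *
from workcell import bot
c=dict(np.load("w5.npz"));s=bot.read_state()
h=.322;u=np.array([np.cos(h),np.sin(h)]);v=np.array([-u[1],u[0]]);seat=np.array([.591,-.183])
zt=s["tool_pos"][2]+.0164
for n,p,z in [("rear",(228,209),zt),("rear",(336,209),zt),("cellfront",(256,357),zt),("cellfront",(308,357),zt),("sideL",(231,340),zt),("sideR",(334,340),zt),("land",(251,148),.036),("land",(307,148),.036),("plate",(129,139),.018),("plate",(430,139),.018)]:
    d=unproj(c,p,z)[:2]-seat;print(n,(d@u*1e3).round(1),(d@v*1e3).round(1))
d=s["tool_pos"][:2]-seat;print("tcp",(d@u*1e3).round(1),(d@v*1e3).round(1),s["tool_pos"][2])
E
```

```text
rear -103.5 -18.2
rear -103.5 20.8
cellfront -40.9 -9.2
cellfront -40.9 11.9
sideL -48.9 -19.1
sideR -48.9 22.2
land -118.2 -14.9
land -118.2 14.8
plate -121.5 -86.5
plate -121.4 87.0
tcp -72.7 1.4 0.08609276129358127
```

Emit:
step_arm(series=[{"x": 0.015, "y": -0.0028, "z": 0.02, "ax": 0, "ay": 0, "az": 0, "grip": 0.2}, {"x": 0.015, "y": -0.0028, "z": 0.05, "ax": 0, "ay": 0, "az": 0, "grip": 0.2}, {"x": 0.015, "y": -0.0028, "z": 0.08, "ax": 0, "ay": 0, "az": 0, "grip": 0.2}, {"x": 0.015, "y": -0.0028, "z": 0.1, "ax": 0, "ay": 0, "az": 0, "grip": 0.2}, {"x": 0.015, "y": -0.0028, "z": 0.1, "ax": 0, "ay": 0, "az": 0, "grip": 0.2}, {"x": 0.015, "y": -0.0028, "z": 0.1, "ax": 0, "ay": 0, "az": 0, "grip": 0.2}])

```text
time: 10.45
tool_pos: [0.5153, -0.2089, 0.0361]
tcp_rot: [0.504, -3.1, -0.001]
wrist_force: [0.4, 0.6, 0.5]
width: 0.463
grip_force: 20.5
```

```bash
cat > st.py <<'E'
from h import *
from workcell import bot
s=bot.read_state()
h=.322;u=np.array([np.cos(h),np.sin(h)]);v=np.array([-u[1],u[0]]);seat=np.array([.591,-.183])
d=s["tool_pos"][:2]-seat
print(s["time"],"tcp seat mm",(d@u*1e3).round(2),(d@v*1e3).round(2),"z",(s["tool_pos"][2]*1e3).round(2),"F",np.round(s["wrist_force"],1),"w",s["width"],s["grip_force"],"turn",delta(s,[0,0,0],h+np.pi)[1],"q6",s["q"][5])
E
python3 st.py
```

```text
10.45 tcp seat mm -80.05 -0.59 z 36.13 F [0.4 0.6 0.5] w 0.46309442823010677 20.473030507564545 turn [ 0.0016 -0.0017  0.0005] q6 -2.3230532930886127
```

Emit:
step_arm(series=[{"x": 0.004, "y": 0.001, "z": 0.008, "ax": 0, "ay": 0, "az": 0, "grip": 0.2}, {"x": 0.004, "y": 0.001, "z": 0.014, "ax": 0, "ay": 0, "az": 0, "grip": 0.2}, {"x": 0.004, "y": 0.001, "z": 0.018, "ax": 0, "ay": 0, "az": 0, "grip": 0.2}, {"x": 0.004, "y": 0.001, "z": 0.019, "ax": 0, "ay": 0, "az": 0, "grip": 0.2}, {"x": 0.004, "y": 0.001, "z": 0.019, "ax": 0, "ay": 0, "az": 0, "grip": 0.2}])

```text
time: 10.95
tool_pos: [0.5135, -0.2093, 0.0273]
tcp_rot: [-0.504, 3.101, -0.0]
wrist_force: [-0.3, 0.0, -0.4]
width: 0.463
grip_force: 20.5
```

Emit:
step_arm(series=[{"x": 0, "y": 0, "z": 0.002, "ax": 0, "ay": 0, "az": 0, "grip": 0.2}, {"x": 0, "y": 0, "z": 0.003, "ax": 0, "ay": 0, "az": 0, "grip": 0.2}, {"x": 0, "y": 0, "z": 0.003, "ax": 0, "ay": 0, "az": 0, "grip": 0.2}])

```text
time: 11.25
tool_pos: [0.5135, -0.2094, 0.0258]
tcp_rot: [-0.504, 3.101, -0.0]
wrist_force: [-0.3, 0.3, -0.5]
width: 0.46
grip_force: 20.5
```

Emit:
step_arm(series=[{"x": 0, "y": 0, "z": 0.001, "ax": 0, "ay": 0, "az": 0, "grip": 0.2}, {"x": 0, "y": 0, "z": 0.001, "ax": 0, "ay": 0, "az": 0, "grip": 0.1}, {"x": 0, "y": 0, "z": 0.001, "ax": 0, "ay": 0, "az": 0, "grip": 0.0}, {"x": 0, "y": 0, "z": 0.001, "ax": 0, "ay": 0, "az": 0, "grip": -0.1}, {"x": 0, "y": 0, "z": 0.001, "ax": 0, "ay": 0, "az": 0, "grip": -0.2}, {"x": 0, "y": 0, "z": 0.001, "ax": 0, "ay": 0, "az": 0, "grip": -0.2}])

```text
time: 11.85
tool_pos: [0.5134, -0.2093, 0.0252]
tcp_rot: [0.504, -3.101, -0.0]
wrist_force: [-0.3, 0.4, -0.3]
width: 0.598
grip_force: 0.0
```

```bash
python3 st.py
```

```text
11.85 tcp seat mm -81.91 -0.42 z 25.16 F [-0.3  0.4 -0.3] w 0.5984001308552772 0.0 turn [ 0.0001 -0.0001  0.0002] q6 -2.3249322637553314
```

Emit:
step_arm(series=[{"x": 0, "y": 0.001, "z": -0.03, "ax": 0, "ay": 0, "az": 0, "grip": -0.25}, {"x": 0, "y": 0.001, "z": -0.1, "ax": 0, "ay": 0, "az": 0, "grip": -0.25}, {"x": 0.03, "y": 0.001, "z": -0.12, "ax": 0, "ay": 0, "az": 0, "grip": 0.2}, {"x": 0.07, "y": 0.001, "z": -0.12, "ax": 0, "ay": 0, "az": 0, "grip": 0.5}, {"x": 0.1, "y": 0.001, "z": -0.12, "ax": 0, "ay": 0, "az": 0, "grip": 0.8}, {"x": 0.1, "y": 0.001, "z": -0.12, "ax": 0, "ay": 0, "az": 0, "grip": 0.8}, {"x": 0.1, "y": 0.001, "z": -0.08, "ax": 0, "ay": 0, "az": 0, "grip": 0.8}, {"x": 0.1, "y": 0.001, "z": -0.04, "ax": 0, "ay": 0, "az": 0, "grip": 0.8}, {"x": 0.1, "y": 0.001, "z": -0.027, "ax": 0, "ay": 0, "az": 0, "grip": 0.8}, {"x": 0.1, "y": 0.001, "z": -0.027, "ax": 0, "ay": 0, "az": 0, "grip": 0.8}, {"x": 0.1, "y": 0.001, "z": -0.027, "ax": 0, "ay": 0, "az": 0, "grip": 0.8}])

```text
time: 12.95
tool_pos: [0.4664, -0.2248, 0.0391]
tcp_rot: [-0.504, 3.101, -0.0]
wrist_force: [-0.3, 0.2, 0.6]
width: 0.104
grip_force: 0.0
```

```bash
python3 st.py; python3 - <<'E'
from h import *
from workcell import imaging
c=imaging.read_camera("wrist");cv2.imwrite("pics/w6.png",c["img"][:,:,::-1])
np.savez("w6.npz",**{k:c[k] for k in ["R","t","fx","fy","cx","cy"]})
E
```

```text
12.95 tcp seat mm -131.42 -0.2 z 39.14 F [-0.3  0.2  0.6] w 0.10439676789646561 0.0 turn [-0.0004  0.0005  0.0005] q6 -2.39037140541935
```

View pics/w6.png

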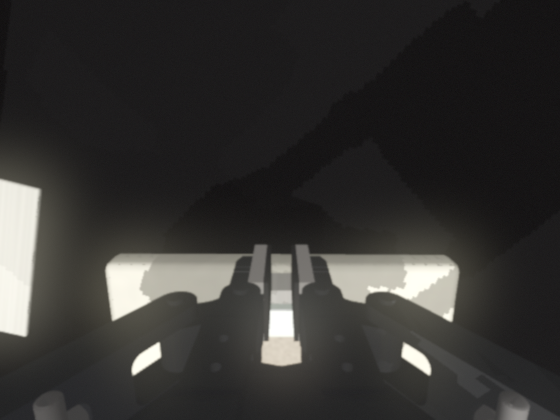

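The chamber lies straight ahead of the fingers, with its cell visible between them near (282,350) and its rear edge near row 308. I'll push gently.

Emit:
step_arm(series=[{"x": -0.01, "y": 0, "z": 0, "ax": 0, "ay": 0, "az": 0, "grip": 0.8}, {"x": -0.017, "y": 0, "z": 0, "ax": 0, "ay": 0, "az": 0, "grip": 0.8}, {"x": -0.024, "y": 0, "z": 0, "ax": 0, "ay": 0, "az": 0, "grip": 0.8}, {"x": -0.031, "y": 0, "z": 0, "ax": 0, "ay": 0, "az": 0, "grip": 0.8}, {"x": -0.038, "y": 0, "z": 0, "ax": 0, "ay": 0, "az": 0, "grip": 0.8}, {"x": -0.045, "y": 0, "z": 0, "ax": 0, "ay": 0, "az": 0, "grip": 0.8}, {"x": -0.052, "y": 0, "z": 0, "ax": 0, "ay": 0, "az": 0, "grip": 0.8}, {"x": -0.06, "y": 0, "z": 0, "ax": 0, "ay": 0, "az": 0, "grip": 0.8}, {"x": -0.068, "y": 0, "z": 0, "ax": 0, "ay": 0, "az": 0, "grip": 0.8}, {"x": -0.076, "y": 0, "z": 0, "ax": 0, "ay": 0, "az": 0, "grip": 0.8}, {"x": -0.084, "y": 0, "z": 0, "ax": 0, "ay": 0, "az": 0, "grip": 0.8}])

```text
time: 14.1
tool_pos: [0.5056, -0.2116, 0.0393]
tcp_rot: [0.504, -3.1, 0.001]
wrist_force: [-5.0, -1.1, 5.3]
width: 0.096
grip_force: 3.7
```

```bash
python3 st.py
```

```text
14.1 tcp seat mm -90.06 -0.15 z 39.28 F [-5.  -1.1  5.3] w 0.09578925567456435 3.7137239263392985 turn [-0.0003 -0.002   0.0008] q6 -2.3338601648916844
```

```bash
python3 st.py; python3 - <<'E'
from h import *
from workcell import imaging
c=imaging.read_camera("wrist");cv2.imwrite("pics/w7.png",c["img"][:,:,::-1])
a=cv2.imread("pics/w6.png",0);b=c["img"].mean(2)
print(a[260:372:2,276:288].mean(1).astype(int).tolist());print(b[260:372:2,276:288].mean(1).astype(int).tolist())
h=.322;u=np.array([np.cos(h),np.sin(h)]);seat=np.array([.591,-.183])
for x in range(-118,-60,4): print(x,proj(c,[*(seat+u*x*1e-3),.042]).round(0)[1],end="; ")
E
```

```text
14.1 tcp seat mm -90.06 -0.15 z 39.28 F [-5.  -1.1  5.3] w 0.09578925567456435 3.7137239263392985 turn [-0.0003 -0.002   0.0008] q6 -2.3338601648916844
[136, 143, 159, 177, 185, 186, 172, 139, 137, 137, 137, 138, 138, 138, 139, 169, 198, 200, 201, 201, 200, 194, 176, 170, 178, 223, 255, 255, 255, 255, 255, 255, 255, 255, 255, 255, 255, 254, 242, 211, 212, 212, 212, 212, 212, 212, 212, 212, 212, 212, 210, 210, 197, 96, 64, 62]
[149, 149, 149, 149, 149, 149, 149, 148, 148, 148, 148, 146, 135, 133, 161, 211, 222, 222, 222, 222, 222, 222, 221, 221, 221, 221, 221, 220, 196, 170, 171, 172, 172, 172, 172, 172, 173, 173, 172, 172, 171, 170, 170, 170, 172, 174, 171, 168, 168, 168, 169, 169, 155, 66, 39, 38]
-118 204.0; -114 214.0; -110 223.0; -106 232.0; -102 241.0; -98 250.0; -94 259.0; -90 268.0; -86 277.0; -82 285.0; -78 294.0; -74 302.0; -70 310.0; -66 318.0; -62 326.0;
```

Emit:
step_arm(series=[{"x": 0.004, "y": 0, "z": 0, "ax": 0, "ay": 0, "az": 0, "grip": 0.8}, {"x": 0.004, "y": 0, "z": 0, "ax": 0, "ay": 0, "az": 0, "grip": 0.8}])

```text
time: 14.35
tool_pos: [0.5038, -0.2118, 0.0385]
tcp_rot: [-0.504, 3.101, 0.0]
wrist_force: [0.1, 0.2, 0.2]
width: 0.102
grip_force: 0.0
```

```bash
python3 st.py; python3 - <<'E'
from h import *
from workcell import imaging
c=imaging.read_camera("wrist");b=c["img"].mean(2)
cv2.imwrite("pics/w8.png",c["img"][:,:,::-1])
print(b[276:300,276:288].mean(1).astype(int).tolist())
# crop of side camera kept unseen for the moment
d=imaging.read_camera("side");p=proj(d,[.57,-.19,.04]).astype(int);print(p)
a=cv2.resize(d["img"][p[1]-45:p[1]+45,p[0]-60:p[0]+60,::-1],(400,300),interpolation=cv2.INTER_CUBIC)
t=imaging.read_camera("top");p=proj(t,[.57,-.19,.04]).astype(int)
e=cv2.resize(t["img"][p[1]-45:p[1]+45,p[0]-60:p[0]+60,::-1],(400,300),interpolation=cv2.INTER_CUBIC)
w=cv2.resize(c["img"][230:380,180:380,::-1],(400,300),interpolation=cv2.INTER_CUBIC)
w0=cv2.resize(c["img"][:,:,::-1],(400,300))
cv2.imwrite("pics/comp.png",np.vstack([np.hstack([a,e]),np.hstack([w,w0])]))
E
```

```text
14.35 tcp seat mm -91.88 0.26 z 38.53 F [0.1 0.2 0.2] w 0.10152263540893523 0.0 turn [ 0.0005  0.0004 -0.0001] q6 -2.3368881470814316
[149, 149, 149, 149, 149, 148, 149, 149, 150, 153, 155, 155, 152, 143, 136, 134, 134, 139, 154, 178, 209, 221, 222, 222]
[297 288]
```

Emit:
step_arm(series=[{"x": 0.004, "y": 0, "z": 0, "ax": 0, "ay": 0, "az": 0, "grip": 0.8}, {"x": 0.004, "y": 0, "z": 0.0025, "ax": 0, "ay": 0, "az": 0, "grip": 0.8}, {"x": 0.004, "y": 0, "z": 0.0025, "ax": 0, "ay": 0, "az": 0, "grip": 0.8}])

```text
time: 14.8
tool_pos: [0.5017, -0.2126, 0.0373]
tcp_rot: [0.504, -3.101, -0.0]
wrist_force: [-0.6, -0.6, -0.1]
width: 0.097
grip_force: 0.0
```

Emit:
step_arm(series=[{"x": -0.004, "y": 0, "z": 0, "ax": 0, "ay": 0, "az": 0, "grip": 0.8}, {"x": -0.008, "y": 0, "z": 0, "ax": 0, "ay": 0, "az": 0, "grip": 0.8}, {"x": -0.01, "y": 0, "z": 0, "ax": 0, "ay": 0, "az": 0, "grip": 0.8}, {"x": -0.012, "y": 0, "z": 0, "ax": 0, "ay": 0, "az": 0, "grip": 0.8}, {"x": -0.014, "y": 0, "z": 0, "ax": 0, "ay": 0, "az": 0, "grip": 0.8}])

```text
time: 15.3
tool_pos: [0.5086, -0.2104, 0.0376]
tcp_rot: [0.504, -3.101, 0.0]
wrist_force: [-0.0, -0.3, 0.7]
width: 0.098
grip_force: 0.4
```

```bash
python3 st.py
```

```text
15.3 tcp seat mm -86.84 0.05 z 37.58 F [-0.  -0.3  0.7] w 0.09802904542824173 0.4477710478386143 turn [-0.     -0.0004  0.0006] q6 -2.3304524168989316
```

Emit:
step_arm(series=[{"x": -0.004, "y": 0, "z": 0, "ax": 0, "ay": 0, "az": 0, "grip": 0.8}, {"x": -0.008, "y": 0, "z": 0, "ax": 0, "ay": 0, "az": 0, "grip": 0.8}, {"x": -0.012, "y": 0, "z": 0, "ax": 0, "ay": 0, "az": 0, "grip": 0.8}, {"x": -0.016, "y": 0, "z": 0, "ax": 0, "ay": 0, "az": 0, "grip": 0.8}, {"x": -0.02, "y": 0, "z": 0, "ax": 0, "ay": 0, "az": 0, "grip": 0.8}, {"x": -0.024, "y": 0, "z": 0, "ax": 0, "ay": 0, "az": 0, "grip": 0.8}])

```text
time: 15.9
tool_pos: [0.5201, -0.2066, 0.0376]
tcp_rot: [0.504, -3.101, 0.0]
wrist_force: [-0.5, -0.6, 1.1]
width: 0.102
grip_force: 0.4
```

```bash
python3 st.py
```

```text
15.9 tcp seat mm -74.71 0.04 z 37.56 F [-0.5 -0.6  1.1] w 0.1018288930421875 0.44660814783128444 turn [-0.     -0.      0.0003] q6 -2.315520448644065
```

Emit:
step_arm(series=[{"x": -0.004, "y": 0, "z": 0, "ax": 0, "ay": 0, "az": 0, "grip": 0.8}, {"x": -0.008, "y": 0, "z": 0, "ax": 0, "ay": 0, "az": 0, "grip": 0.8}, {"x": -0.012, "y": 0, "z": 0, "ax": 0, "ay": 0, "az": 0, "grip": 0.8}, {"x": -0.016, "y": 0, "z": 0, "ax": 0, "ay": 0, "az": 0, "grip": 0.8}, {"x": -0.02, "y": 0, "z": 0, "ax": 0, "ay": 0, "az": 0, "grip": 0.8}, {"x": -0.024, "y": 0, "z": 0, "ax": 0, "ay": 0, "az": 0, "grip": 0.8}, {"x": -0.028, "y": 0, "z": 0, "ax": 0, "ay": 0, "az": 0, "grip": 0.8}, {"x": -0.032, "y": 0, "z": 0, "ax": 0, "ay": 0, "az": 0, "grip": 0.8}, {"x": -0.036, "y": 0, "z": 0, "ax": 0, "ay": 0, "az": 0, "grip": 0.8}])

```text
time: 16.8
tool_pos: [0.5372, -0.2009, 0.0375]
tcp_rot: [0.504, -3.101, -0.0]
wrist_force: [-0.4, -0.7, 1.0]
width: 0.1
grip_force: 0.5
```

```bash
python3 st.py; python3 - <<'E'
from h import *
from workcell import imaging
c=imaging.read_camera("wrist");b=c["img"].mean(2)
print(b[260:320,276:288].mean(1).astype(int).tolist())
h=.322;u=np.array([np.cos(h),np.sin(h)]);seat=np.array([.591,-.183])
for x in range(-60,-34,4): print(x,proj(c,[*(seat+u*x*1e-3),.042]).round(0)[1],end="; ")
E
```

```text
16.8 tcp seat mm -56.73 0.07 z 37.53 F [-0.4 -0.7  1. ] w 0.09963891864721156 0.49677230599627364 turn [ 0.     -0.0001  0.0002] q6 -2.29420731566767
[113, 113, 113, 113, 113, 113, 113, 113, 113, 112, 113, 113, 113, 113, 112, 112, 112, 112, 112, 112, 112, 112, 112, 112, 112, 110, 105, 100, 99, 99, 103, 116, 138, 168, 179, 181, 181, 181, 181, 181, 181, 181, 181, 181, 180, 181, 181, 181, 181, 180, 180, 180, 181, 180, 180, 180, 180, 180, 177, 166]
-60 263.0; -56 271.0; -52 280.0; -48 289.0; -44 297.0; -40 305.0; -36 314.0;
```

Emit:
step_arm(series=[{"x": -0.003, "y": 0, "z": 0, "ax": 0, "ay": 0, "az": 0, "grip": 0.8}, {"x": -0.006, "y": 0, "z": 0, "ax": 0, "ay": 0, "az": 0, "grip": 0.8}, {"x": -0.009, "y": 0, "z": 0, "ax": 0, "ay": 0, "az": 0, "grip": 0.8}, {"x": -0.011, "y": 0, "z": 0, "ax": 0, "ay": 0, "az": 0, "grip": 0.8}, {"x": -0.012, "y": 0, "z": 0, "ax": 0, "ay": 0, "az": 0, "grip": 0.8}])

```text
time: 17.35
tool_pos: [0.5428, -0.199, 0.0375]
tcp_rot: [-0.504, 3.101, -0.0]
wrist_force: [-0.4, 0.0, 0.9]
width: 0.103
grip_force: 0.4
```

Emit:
step_arm(series=[{"x": -0.001, "y": 0, "z": 0, "ax": 0, "ay": 0, "az": 0, "grip": 0.8}, {"x": -0.002, "y": 0, "z": 0, "ax": 0, "ay": 0, "az": 0, "grip": 0.8}])

```text
time: 17.55
tool_pos: [0.5437, -0.1987, 0.0375]
tcp_rot: [0.504, -3.101, -0.0]
wrist_force: [-1.1, -0.3, 0.6]
width: 0.101
grip_force: 0.3
```

Emit:
step_arm(series=[{"x": -0.001, "y": 0, "z": 0, "ax": 0, "ay": 0, "az": 0, "grip": 0.8}, {"x": -0.002, "y": 0, "z": 0, "ax": 0, "ay": 0, "az": 0, "grip": 0.8}])

```text
time: 17.75
tool_pos: [0.5446, -0.1984, 0.0375]
tcp_rot: [0.504, -3.101, -0.0]
wrist_force: [0.1, 0.4, 0.1]
width: 0.097
grip_force: 0.3
```

```bash
python3 st.py
```

```text
17.75 tcp seat mm -48.87 0.08 z 37.51 F [0.1 0.4 0.1] w 0.09677775810969988 0.2759769720978511 turn [ 0.0001 -0.      0.0002] q6 -2.2852043243802336
```

Emit:
step_arm(series=[{"x": -0.001, "y": 0, "z": 0, "ax": 0, "ay": 0, "az": 0, "grip": 0.8}, {"x": -0.001, "y": 0, "z": 0, "ax": 0, "ay": 0, "az": 0, "grip": 0.8}])

```text
time: 17.95
tool_pos: [0.545, -0.1983, 0.0375]
tcp_rot: [0.504, -3.101, -0.0]
wrist_force: [-1.2, -0.2, 0.0]
width: 0.103
grip_force: 0.6
```

Emit:
step_arm(series=[{"x": -0.001, "y": 0, "z": 0, "ax": 0, "ay": 0, "az": 0, "grip": 0.8}, {"x": -0.001, "y": 0, "z": 0, "ax": 0, "ay": 0, "az": 0, "grip": 0.8}])

```text
time: 18.15
tool_pos: [0.545, -0.1982, 0.0375]
tcp_rot: [0.504, -3.1, -0.0]
wrist_force: [-3.1, -1.3, 1.8]
width: 0.103
grip_force: 1.7
```

Emit:
step_arm(series=[{"x": -0.001, "y": 0, "z": 0, "ax": 0, "ay": 0, "az": 0, "grip": 0.8}, {"x": -0.001, "y": 0, "z": 0, "ax": 0, "ay": 0, "az": 0, "grip": 0.8}])

```text
time: 18.35
tool_pos: [0.5451, -0.1982, 0.0374]
tcp_rot: [0.504, -3.099, -0.0]
wrist_force: [-5.2, -2.1, 3.1]
width: 0.098
grip_force: 2.7
```

```bash
python3 st.py
```

```text
18.35 tcp seat mm -48.37 0.15 z 37.43 F [-5.2 -2.1  3.1] w 0.09843509459421104 2.700082347728312 turn [ 0.0009 -0.0037  0.0008] q6 -2.283573325069203
```

The chamber is home: the push stopped dead at TCP -48.4 mm with the force rising. Now I'll back off and go above the roller.

Emit:
step_arm(series=[{"x": 0.004, "y": 0, "z": 0, "ax": 0, "ay": 0, "az": 0, "grip": 0.8}, {"x": 0.01, "y": 0, "z": -0.02, "ax": 0, "ay": 0, "az": 0, "grip": 0.8}, {"x": 0.01, "y": 0, "z": -0.11, "ax": 0, "ay": 0, "az": 0, "grip": 0.6}, {"x": 0.01, "y": 0, "z": -0.2, "ax": 0, "ay": 0, "az": 0, "grip": 0.4}, {"x": -0.01, "y": 0, "z": -0.245, "ax": 0, "ay": 0, "az": 0, "grip": 0.2}, {"x": -0.08, "y": 0, "z": -0.245, "ax": 0, "ay": 0, "az": 0, "grip": 0.2}, {"x": -0.15, "y": 0, "z": -0.245, "ax": 0, "ay": 0, "az": 0, "grip": 0.2}, {"x": -0.163, "y": 0, "z": -0.245, "ax": 0, "ay": 0, "az": 0, "grip": 0.2}, {"x": -0.163, "y": 0, "z": -0.245, "ax": 0, "ay": 0, "az": 0, "grip": 0.2}, {"x": -0.163, "y": 0, "z": -0.245, "ax": 0, "ay": 0, "az": 0, "grip": 0.2}])

```text
time: 19.35
tool_pos: [0.6225, -0.1721, 0.1598]
tcp_rot: [0.504, -3.1, -0.001]
wrist_force: [-0.3, -0.6, -0.3]
width: 0.401
grip_force: 0.0
```

```bash
python3 st.py; python3 - <<'E'
from h import *
from workcell import imaging
c=imaging.read_camera("wrist")
h=.322;u=np.array([np.cos(h),np.sin(h)]);seat=np.array([.591,-.183])
cv2.imwrite("pics/w9.png",cv2.resize(c["img"][:,:,::-1],(800,600),interpolation=cv2.INTER_CUBIC))
print("roller up expected",proj(c,[*(seat+u*.0327),.0864]).round(0),"rear edge",proj(c,[*(seat-u*.038),.042]).round(0))
E
```

```text
19.35 tcp seat mm 33.37 0.38 z 159.83 F [-0.3 -0.6 -0.3] w 0.40104244076922746 0.0 turn [ 0.0009 -0.0018  0.0008] q6 -2.2012787911845795
roller up expected [281. 214.] rear edge [281.  99.]
```

View pics/w9.png

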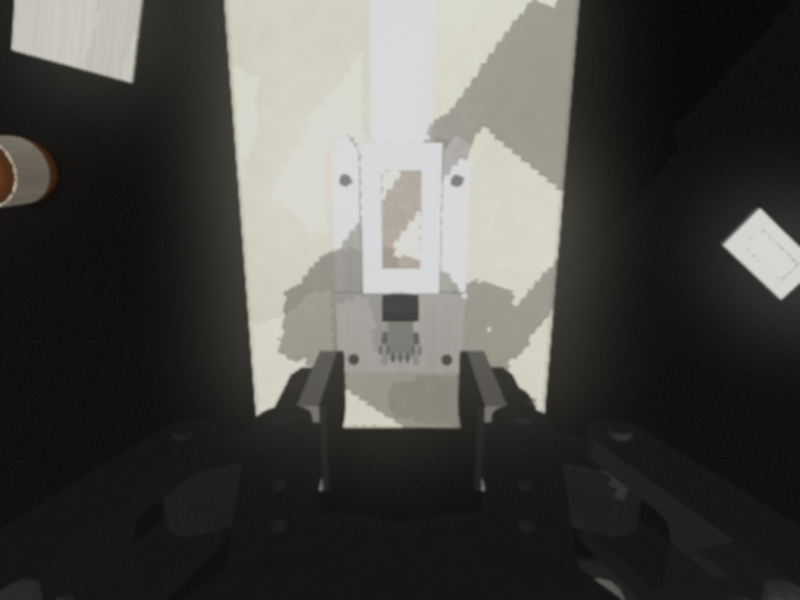

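The chamber is flat between the guides with its front edge on the stop line at row 293. The roller is at (400,308) in this 800-pixel picture, as expected. Now I'll grip the roller.

Emit:
step_arm(series=[{"x": 0.001, "y": -0.001, "z": 0.08, "ax": 0, "ay": 0, "az": 0, "grip": 0.2}, {"x": 0.001, "y": -0.001, "z": 0.13, "ax": 0, "ay": 0, "az": 0, "grip": 0.2}, {"x": 0.001, "y": -0.001, "z": 0.155, "ax": 0, "ay": 0, "az": 0, "grip": 0.2}, {"x": 0.001, "y": -0.001, "z": 0.16, "ax": 0, "ay": 0, "az": 0, "grip": 0.2}, {"x": 0.001, "y": -0.001, "z": 0.16, "ax": 0, "ay": 0, "az": 0, "grip": 0.4}, {"x": 0.001, "y": -0.001, "z": 0.16, "ax": 0, "ay": 0, "az": 0, "grip": 0.5}, {"x": 0.001, "y": -0.001, "z": 0.16, "ax": 0, "ay": 0, "az": 0, "grip": 0.6}, {"x": 0.001, "y": -0.001, "z": 0.16, "ax": 0, "ay": 0, "az": 0, "grip": 0.7}, {"x": 0.001, "y": -0.001, "z": 0.16, "ax": 0, "ay": 0, "az": 0, "grip": 1}, {"x": 0.001, "y": -0.001, "z": 0.16, "ax": 0, "ay": 0, "az": 0, "grip": 1}], force=30)

```text
time: 20.4
tool_pos: [0.6239, -0.1725, 0.0819]
tcp_rot: [-0.504, 3.099, -0.0]
wrist_force: [-2.2, 2.8, 5.8]
width: 0.17
grip_force: 29.6
```

```bash
python3 st.py; python3 - <<'E'
import numpy as np
a=.0768
for th in [.7,.6,.5,.4,.35,.3,.25,.2,.17,.145]:
    dx=-.05215*(np.cos(th+a)-np.cos(.75+a));dz=.05215*(np.sin(th+a)-np.sin(.75+a))
    print(th,"tool x",(-dx/.5).round(4),"z",(-dz/.5).round(4))
E
```

```text
20.4 tcp seat mm 34.52 -0.42 z 81.9 F [-2.2  2.8  5.8] w 0.17041899210409417 29.627634286880493 turn [-0.0011  0.0034  0.0005] q6 -2.2019480019852953
0.7 tool x 0.0037 z 0.0036
0.6 tool x 0.0107 z 0.0114
0.5 tool x 0.0168 z 0.0199
0.4 tool x 0.022 z 0.0289
0.35 tool x 0.0243 z 0.0336
0.3 tool x 0.0263 z 0.0384
0.25 tool x 0.0281 z 0.0433
0.2 tool x 0.0297 z 0.0482
0.17 tool x 0.0305 z 0.0513
0.145 tool x 0.0311 z 0.0538
```

Emit:
step_arm(series=[{"x": 0.004, "y": 0, "z": 0.004, "ax": 0, "ay": 0, "az": 0, "grip": 1}, {"x": 0.0075, "y": 0, "z": 0.008, "ax": 0, "ay": 0, "az": 0, "grip": 1}, {"x": 0.011, "y": 0, "z": 0.012, "ax": 0, "ay": 0, "az": 0, "grip": 1}, {"x": 0.014, "y": 0, "z": 0.016, "ax": 0, "ay": 0, "az": 0, "grip": 1}, {"x": 0.017, "y": 0, "z": 0.02, "ax": 0, "ay": 0, "az": 0, "grip": 1}, {"x": 0.0195, "y": 0, "z": 0.024, "ax": 0, "ay": 0, "az": 0, "grip": 1}, {"x": 0.022, "y": 0, "z": 0.028, "ax": 0, "ay": 0, "az": 0, "grip": 1}, {"x": 0.024, "y": 0, "z": 0.032, "ax": 0, "ay": 0, "az": 0, "grip": 1}, {"x": 0.0255, "y": 0, "z": 0.035, "ax": 0, "ay": 0, "az": 0, "grip": 1}, {"x": 0.0255, "y": 0, "z": 0.035, "ax": 0, "ay": 0, "az": 0, "grip": 1}], force=30)

```text
time: 21.4
tool_pos: [0.6111, -0.1767, 0.0635]
tcp_rot: [-0.504, 3.1, -0.0]
wrist_force: [-3.2, 2.2, 5.9]
width: 0.173
grip_force: 30.9
```

```bash
python3 st.py
```

```text
21.4 tcp seat mm 21.02 -0.36 z 63.49 F [-3.2  2.2  5.9] w 0.17344120503510085 30.93034565448761 turn [-0.0004  0.0008  0.0006] q6 -2.2138590438969805
```

```bash
python3 - <<'E'
from h import *
from workcell import imaging
c=imaging.read_camera("wrist");b=c["img"].mean(2);cv2.imwrite("pics/w10.png",c["img"][:,:,::-1])
h=.322;u=np.array([np.cos(h),np.sin(h)]);seat=np.array([.591,-.183])
P=lambda x,z:proj(c,[*(seat+u*x*1e-3),.036+z*1e-3]).round(0)
for th in [.2,.3,.4,.5,.75]:
    a=th+.0768; x=68-52.15*np.cos(a);z=12+52.15*np.sin(a); print(th,"roller ctr",P(x,z),"near side",P(x-6,z),"top",P(x,z+6))
print("chamber front edge",P(38,6),"rear",P(-38,6), "cell front", P(25,6))
print([(r,int(b[r,272:290].mean())) for r in range(100,360,5)])
d=imaging.read_camera("side");g=d["img"].mean(2)
Q=lambda x,z:proj(d,[*(seat+u*x*1e-3),.036+z*1e-3])
for th in [.2,.3,.4,.5,.75]:
    a=th+.0768; q=Q(68-52.15*np.cos(a),12+52.15*np.sin(a)).round(0); print(th,"side",q,g[int(q[1])-1:int(q[1])+2,int(q[0])-1:int(q[0])+2].mean())
E
```

```text
0.2 roller ctr [283. 257.] near side [283. 244.] top [283. 263.]
0.3 roller ctr [283. 266.] near side [283. 252.] top [283. 272.]
0.4 roller ctr [283. 276.] near side [283. 262.] top [283. 283.]
0.5 roller ctr [283. 287.] near side [283. 273.] top [283. 294.]
0.75 roller ctr [283. 320.] near side [283. 305.] top [283. 329.]
chamber front edge [283. 278.] rear [283. 122.] cell front [283. 254.]
[(100, 173), (105, 172), (110, 165), (115, 153), (120, 148), (125, 170), (130, 172), (135, 172), (140, 172), (145, 172), (150, 172), (155, 128), (160, 128), (165, 128), (170, 128), (175, 132), (180, 146), (185, 158), (190, 165), (195, 166), (200, 145), (205, 125), (210, 125), (215, 125), (220, 116), (225, 112), (230, 111), (235, 111), (240, 112), (245, 111), (250, 109), (255, 157), (260, 36), (265, 35), (270, 34), (275, 34), (280, 30), (285, 47), (290, 85), (295, 90), (300, 94), (305, 94), (310, 93), (315, 93), (320, 93), (325, 93), (330, 93), (335, 93), (340, 83), (345, 78), (350, 93), (355, 94)]
0.2 side [308. 275.] 228.33333333333334
0.3 side [309. 274.] 145.8148148148148
0.4 side [309. 273.] 100.0
0.5 side [310. 271.] 49.44444444444444
0.75 side [312. 267.] 30.370370370370374
```

Emit:
step_arm(series=[{"x": 0.001, "y": 0, "z": 0.002, "ax": 0, "ay": 0, "az": 0, "grip": 1}, {"x": 0.002, "y": 0, "z": 0.004, "ax": 0, "ay": 0, "az": 0, "grip": 1}, {"x": 0.0025, "y": 0, "z": 0.006, "ax": 0, "ay": 0, "az": 0, "grip": 1}, {"x": 0.003, "y": 0, "z": 0.008, "ax": 0, "ay": 0, "az": 0, "grip": 1}, {"x": 0.004, "y": 0, "z": 0.01, "ax": 0, "ay": 0, "az": 0, "grip": 1}, {"x": 0.004, "y": 0, "z": 0.01, "ax": 0, "ay": 0, "az": 0, "grip": 1}], force=30)

```text
time: 22.1
tool_pos: [0.6086, -0.1775, 0.057]
tcp_rot: [0.504, -3.1, -0.0]
wrist_force: [-3.1, 1.0, 3.3]
width: 0.174
grip_force: 30.9
```

```bash
cat > clip.py <<'E'
from h import *
from workcell import imaging
c=imaging.read_camera("wrist");b=c["img"].mean(2)
h=.322;u=np.array([np.cos(h),np.sin(h)]);seat=np.array([.591,-.183])
P=lambda x,z:proj(c,[*(seat+u*x*1e-3),.036+z*1e-3])[1].round(1)
for th in [.145,.2,.25,.3,.35,.4]:
    a=th+.0768; x=68-52.15*np.cos(a);z=12+52.15*np.sin(a); print(th,P(x,z),end="; ")
r=np.where(b[:,276:288].mean(1)[150:330]<60)[0]+150;print("dark rows",r.min(),r.max(),len(r),(r.min()+r.max())/2)
E
python3 st.py; python3 clip.py
```

```text
22.1 tcp seat mm 18.45 -0.3 z 56.98 F [-3.1  1.   3.3] w 0.1743610406697618 30.925536453723907 turn [ 0.0008 -0.0015  0.0001] q6 -2.2156889757023617
0.145 264.8; 0.2 269.3; 0.25 273.7; 0.3 278.4; 0.35 283.6; 0.4 289.0; dark rows 258 286 29 272.0
```

Emit:
step_arm(series=[{"x": 0.0003, "y": 0, "z": 0.001, "ax": 0, "ay": 0, "az": 0, "grip": 1}, {"x": 0.0005, "y": 0, "z": 0.002, "ax": 0, "ay": 0, "az": 0, "grip": 1}, {"x": 0.0005, "y": 0, "z": 0.002, "ax": 0, "ay": 0, "az": 0, "grip": 1}])

```text
time: 22.45
tool_pos: [0.6084, -0.1775, 0.0563]
tcp_rot: [0.504, -3.1, -0.0]
wrist_force: [-5.7, 0.5, 3.0]
width: 0.171
grip_force: 30.9
```

Emit:
step_arm(series=[{"x": 0.0003, "y": 0, "z": 0.001, "ax": 0, "ay": 0, "az": 0, "grip": 1}, {"x": 0.0005, "y": 0, "z": 0.002, "ax": 0, "ay": 0, "az": 0, "grip": 1}, {"x": 0.0005, "y": 0, "z": 0.002, "ax": 0, "ay": 0, "az": 0, "grip": 1}])

```text
time: 22.75
tool_pos: [0.6082, -0.1776, 0.0553]
tcp_rot: [0.504, -3.1, -0.0]
wrist_force: [-5.4, 0.6, 2.4]
width: 0.177
grip_force: 30.9
```

```bash
python3 st.py; python3 clip.py
```

```text
22.75 tcp seat mm 18.01 -0.33 z 55.31 F [-5.4  0.6  2.4] w 0.17670470642337371 30.930651426315308 turn [ 0.0005 -0.0013  0.0004] q6 -2.2161853589790304
0.145 267.5; 0.2 272.0; 0.25 276.5; 0.3 281.4; 0.35 286.6; 0.4 292.2; dark rows 258 286 29 272.0
```

Emit:
step_arm(series=[{"x": 0.001, "y": 0, "z": 0.001, "ax": 0, "ay": 0, "az": 0, "grip": 1}, {"x": 0.0015, "y": 0, "z": 0.002, "ax": 0, "ay": 0, "az": 0, "grip": 1}, {"x": 0.0015, "y": 0, "z": 0.002, "ax": 0, "ay": 0, "az": 0, "grip": 1}])

```text
time: 23.1
tool_pos: [0.6079, -0.1777, 0.0544]
tcp_rot: [-0.504, 3.101, 0.0]
wrist_force: [-3.8, 2.3, 1.2]
width: 0.169
grip_force: 30.9
```

Emit:
step_arm(series=[{"x": 0.0005, "y": 0, "z": 0.001, "ax": 0, "ay": 0, "az": 0, "grip": 1}, {"x": 0.0005, "y": 0, "z": 0.001, "ax": 0, "ay": 0, "az": 0, "grip": 1}])

```text
time: 23.3
tool_pos: [0.6079, -0.1778, 0.054]
tcp_rot: [-0.504, 3.1, 0.0]
wrist_force: [-3.5, 3.1, 1.7]
width: 0.174
grip_force: 30.9
```

```bash
python3 st.py; python3 clip.py
```

```text
23.3 tcp seat mm 17.65 -0.36 z 54.01 F [-3.5  3.1  1.7] w 0.17391077680145792 30.874678194522858 turn [0.0001 0.001  0.0001] q6 -2.2171084765515494
0.145 269.6; 0.2 274.2; 0.25 278.8; 0.3 283.7; 0.35 289.0; 0.4 294.7; dark rows 258 286 29 272.0
```

Emit:
step_arm(series=[{"x": 0.0005, "y": 0, "z": 0.001, "ax": 0, "ay": 0, "az": 0, "grip": 1}, {"x": 0.0005, "y": 0, "z": 0.001, "ax": 0, "ay": 0, "az": 0, "grip": 1}])

```text
time: 23.55
tool_pos: [0.6077, -0.1778, 0.0535]
tcp_rot: [-0.504, 3.1, 0.0]
wrist_force: [-2.0, 2.5, 0.8]
width: 0.177
grip_force: 30.8
```

Emit:
step_arm(series=[{"x": 0.0003, "y": 0, "z": 0.001, "ax": 0, "ay": 0, "az": 0, "grip": 1}, {"x": 0.0003, "y": 0, "z": 0.001, "ax": 0, "ay": 0, "az": 0, "grip": 1}])

```text
time: 23.75
tool_pos: [0.6076, -0.1779, 0.0532]
tcp_rot: [-0.504, 3.1, 0.0]
wrist_force: [-1.2, 2.8, 1.3]
width: 0.175
grip_force: 30.9
```

```bash
python3 st.py; python3 clip.py
```

```text
23.75 tcp seat mm 17.33 -0.38 z 53.16 F [-1.2  2.8  1.3] w 0.17519070047719676 30.876835584640503 turn [-0.0001  0.0012  0.0003] q6 -2.217530258517087
0.145 271.3; 0.2 275.9; 0.25 280.5; 0.3 285.5; 0.35 290.9; 0.4 296.6; dark rows 258 286 29 272.0
```

Emit:
step_arm(series=[{"x": 0.0002, "y": 0, "z": 0.001, "ax": 0, "ay": 0, "az": 0, "grip": 1}, {"x": 0.0002, "y": 0, "z": 0.001, "ax": 0, "ay": 0, "az": 0, "grip": 1}])

```text
time: 24.0
tool_pos: [0.6075, -0.1779, 0.053]
tcp_rot: [-0.504, 3.1, 0.0]
wrist_force: [-2.0, 5.3, 3.7]
width: 0.176
grip_force: 31.1
```

Emit:
step_arm(series=[{"x": 0.0002, "y": 0, "z": 0.001, "ax": 0, "ay": 0, "az": 0, "grip": 1}, {"x": 0.0002, "y": 0, "z": 0.001, "ax": 0, "ay": 0, "az": 0, "grip": 1}])

```text
time: 24.2
tool_pos: [0.6075, -0.178, 0.0528]
tcp_rot: [-0.504, 3.1, -0.0]
wrist_force: [-2.2, 5.1, 6.6]
width: 0.182
grip_force: 31.3
```

```bash
python3 st.py; python3 clip.py
```

```text
24.2 tcp seat mm 17.25 -0.45 z 52.85 F [-2.2  5.1  6.6] w 0.18154279241786725 31.342545747756958 turn [-0.0003  0.0016  0.0002] q6 -2.217727387159032
0.145 271.7; 0.2 276.4; 0.25 281.0; 0.3 286.0; 0.35 291.4; 0.4 297.2; dark rows 258 286 29 272.0
```

The foot has met the glass (Fz turned and rose, clip at about 0.145). I'll relieve that and release slowly.

Emit:
step_arm(series=[{"x": 0, "y": 0, "z": -0.0015, "ax": 0, "ay": 0, "az": 0, "grip": 1}, {"x": 0, "y": 0, "z": -0.0015, "ax": 0, "ay": 0, "az": 0, "grip": 0.6}, {"x": 0, "y": 0, "z": -0.0015, "ax": 0, "ay": 0, "az": 0, "grip": 0.5}, {"x": 0, "y": 0, "z": -0.0015, "ax": 0, "ay": 0, "az": 0, "grip": 0.4}, {"x": 0, "y": 0, "z": -0.0015, "ax": 0, "ay": 0, "az": 0, "grip": 0.2}, {"x": 0, "y": 0, "z": -0.0015, "ax": 0, "ay": 0, "az": 0, "grip": 0.2}, {"x": 0, "y": 0, "z": -0.04, "ax": 0, "ay": 0, "az": 0, "grip": 0.2}, {"x": 0, "y": 0, "z": -0.12, "ax": 0, "ay": 0, "az": 0, "grip": 0.2}, {"x": 0, "y": 0, "z": -0.214, "ax": 0, "ay": 0, "az": 0, "grip": 0.2}, {"x": 0, "y": 0, "z": -0.24, "ax": 0, "ay": 0, "az": 0, "grip": 0.2}, {"x": 0, "y": 0, "z": -0.24, "ax": 0, "ay": 0, "az": 0, "grip": 0.2}], force=20)

```text
time: 25.35
tool_pos: [0.6095, -0.1791, 0.176]
tcp_rot: [-0.503, 3.095, -0.006]
wrist_force: [0.0, -0.1, -0.6]
width: 0.402
grip_force: 0.0
```

```bash
python3 st.py; python3 clip.py; python3 - <<'E'
from h import *
from workcell import imaging
c=imaging.read_camera("wrist");b=c["img"].mean(2)
h=.322;u=np.array([np.cos(h),np.sin(h)]);v=np.array([-u[1],u[0]]);seat=np.array([.591,-.183])
P=lambda x,y,z:proj(c,[*(seat+u*x*1e-3+v*y*1e-3),.036+z*1e-3])
for n,p in [("front",P(38,12,6)),("rear",P(-38,0,6))]:
    k,r=p.round(0).astype(int);print(n,p.round(1),b[r-8:r+9,k-3:k+4].mean(1).astype(int).tolist())
E
```

```text
25.35 tcp seat mm 18.78 -2.11 z 176.03 F [ 0.  -0.1 -0.6] w 0.40178206560877905 0.0 turn [-0.0088  0.0111  0.0002] q6 -2.217706130656203
0.145 195.3; 0.2 197.1; 0.25 199.0; 0.3 201.1; 0.35 203.3; 0.4 205.7; dark rows 304 329 26 316.5
front [298.3 218.6] [213, 214, 213, 213, 214, 213, 213, 209, 194, 173, 162, 161, 160, 160, 160, 160, 159]
rear [283.5 120.9] [217, 217, 217, 216, 211, 207, 203, 199, 194, 202, 212, 216, 216, 216, 216, 216, 216]
```

```bash
python3 st.py; python3 - <<'E'
from h import *
from workcell import imaging
c=imaging.read_camera("wrist");b=c["img"].mean(2)
h=.322;u=np.array([np.cos(h),np.sin(h)]);seat=np.array([.591,-.183])
for th in [0,.145,.3]:
    a=th+.0768;print(th,proj(c,[*(seat+u*(.068-.05215*np.cos(a))),.048+.05215*np.sin(a)]).round(1))
m=(b[160:240,255:310]<60);y,x=np.nonzero(m);print("roller blob",x.mean()+255,y.mean()+160,y.min()+160,y.max()+160,m.sum())
E
```

```text
25.45 tcp seat mm 16.24 -0.1 z 171.07 F [-0.5 -0.7 -0.3] w 0.3991485259086392 0.0 turn [ 0.0011 -0.0018  0.0002] q6 -2.2176782042336987
0 [281.8 197.4]
0.145 [281.8 201.3]
0.3 [281.9 207.3]<stdin>:7: RuntimeWarning: Mean of empty slice.
  ret = ret.dtype.type(ret / rcount)
Traceback (most recent call last):
ValueError: zero-size array to reduction operation minimum which has no identity
```

Lighting makes the roller brighter there, so I'll use a higher threshold.

```bash
python3 - <<'E'
from h import *
from workcell import imaging
c=imaging.read_camera("wrist");b=c["img"].mean(2)
print(b[176:240:3,262:304:3].astype(int))
E
```

```text
[[216 216 169 156 168 213 210 213 214 215 213 216 216 216]
 [216 215 167 152 155 179 177 170 186 207 208 215 216 216]
 [215 215 168 153 163 169 170 170 169 166 175 215 216 216]
 [216 215 169 157 154 166 167 167 168 165 173 215 216 215]
 [215 215 168 154 155 166 164 165 168 168 172 215 215 216]
 [215 215 173 156 154 152 155 153 166 168 174 214 215 215]
 [215 215 173 149 150 148 149 152 162 163 171 214 215 215]
 [215 215 168  80  79  80  80  80  80  85 169 214 215 215]
 [214 214 162  76  75  75  76  76  76  77 171 215 215 215]
 [214 214 162  77  76  77  76  76  76  77 168 214 214 214]
 [214 213 162  74  73  74  74  74  76  77 174 213 214 214]
 [214 213 194  73  71  72  72  73  72  77 208 214 214 214]
 [214 213 211 179 125 126 127 125 126 190 213 214 214 214]
 [213 213 213 201 141 141 142 139 141 210 214 214 214 214]
 [213 213 214 200 141 142 141 139 142 210 213 213 213 214]
 [213 213 213 200 140 141 141 139 144 210 213 213 213 213]
 [173 172 163 159 139 140 141 138 141 168 169 169 169 169]
 [160 160 152 146 139 140 140 139 141 159 160 160 161 160]
 [160 159 147 144 138 141 139 138 140 159 160 161 159 158]
 [161 154 147 145 138 140 139 137 140 159 160 160 158 156]
 [161 160 147 145 138 140 139 137 139 159 160 160 158 155]
 [161 157 146 145 138 139 138 137 140 159 160 159 158 156]]
```

```bash
python3 -c "
from workcell import bot
print(bot.finish_job())"
```

```text
the job is handed in; nothing more can be done
None
```

I handed the job in at about 25.5 s: the chamber is home against the stop, flat between the guides, with the clip lowered gently onto it; the robot is clear, I touched nothing else on the bench, and the highest contact force I read was about 8 N.

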